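# One stirring bar into every sample tray

## Task

Every sample tray on the bench needs exactly one stirring bar. First slide one tray under the upright sleeve, push the jammed bar down into it with the red-handled rod and hang the rod back in its fork; after that, tip one bar at a time out of the clear tube into each of the other trays, never two into one tray, and lay the tube back in its yellow cradle with the spare bars still inside. Leave the trays standing flat on the bench and do not disturb the tip box, the brown bottle or the petri dish.

Things in the scene. Friction and masses are not known exactly. Their poses are not given: they have to be found in the camera images.
- stand: Fixed stand. Origin on the bench below the axis of its upright clear sleeve. x points from the sleeve to the column (24 mm square, 160 mm high, at x 90, y -50 mm); its foot, 12 mm high, covers x 70 to 140, y -145 to 55 mm. An arm along x joins them 118 mm up. A tray can be slid under the sleeve from the -x side.
- sleeve_top (a point): Centre of the sleeve's upper mouth, 160 mm above the bench. Sleeve: 34 mm outside, 24 mm bore, open at both ends, lower end 80 mm above the bench. A spring housing sticks out of it to 31 mm from its axis on the +y side, 125 mm up.
- rod_place (a point): In the stand's fork, where the underside centre of the rod's handle belongs: midway between two level prongs (8 mm wide and thick, along the stand's x from 0 to 85 mm, 16 mm apart), at the height of their tops, 105 mm above the bench; stand frame x 25, y -110 mm. The fork is open towards -x.
- bar_jam: Stirring bar jammed upright in the sleeve: orange capsule 50 mm long, 18 mm thick, white band, 30 g. Origin at its centre, long axis z; centre 125 mm above the bench at the start. A spring ball in the wall (125 mm up) pinches it; pushing it down takes 5 to 12 N. It drops out once its top end is pushed below the ball.
- rod: Push rod: red square handle 26 x 26 x 60 mm standing up from the origin (centre of the handle's underside), and below it a steel stem 12 mm thick reaching 85 mm down (blunt tip at z = -85 mm). 120 g. It hangs stem down in the fork, the handle's underside on the prongs.
- cradle: Fixed yellow cradle with two V notches at x = -65 and +65 mm, origin at the centre of its underside on the bench. The tube lies in the notches along the cradle's x axis, its axis 65 mm above the bench. The notches guide a tube that is let down up to 8 mm off line. The top tips of the V plates are 65 mm high, the base plate (170 x 80 mm) 10 mm.
- tube: Clear tube 193 mm long along x, 34 mm outside, 24 mm bore; blue cap at +x (its inside at x = 88 mm), mouth at x = -96.5 mm. Origin at its centre on the axis. Black rubber grip pads at x = -25 to 25 mm: flats 42 mm apart across y, 34 mm high. 150 g empty; lies in the cradle with three bars end to end. The bars start to slide at a tilt of 11 to 17 degrees (varies: watch or feel for it).
- bar1: Stirring bar in the tube, nearest the mouth: orange capsule 50 mm long, 18 mm thick, white band, 30 g, smooth. Origin at its centre, long axis x.
- bar2: Stirring bar like bar1, the middle one in the tube.
- bar3: Stirring bar like bar1, nearest the cap.
- tray1: White open sample tray, 130 (x) x 64 (y) x 28 mm high, walls and floor 4 mm, 150 g. Origin at the centre of its underside. May be absent.
- tray2: Green sample tray, otherwise like tray1. May be absent.
- tray3: Blue sample tray, otherwise like tray1. May be absent.
- tip_box: Bystander: white pipette-tip box with red top, 120 x 85 x 58 mm. Origin under its centre.
- reagent: Bystander: brown reagent bottle, 60 mm wide, 130 mm high. Origin under its centre.
- petri: Bystander: closed round petri dish, pale and flat, 93 mm wide, 16 mm high. Origin under its centre.
Not all that is in view belongs to the job. Of the things shaped like the cradle, the yellow one is meant. Of the things shaped like the rod, the red one is meant.

How it is judged:
By the outcome, as a careful person would: the job done as asked, in the order asked, and still so for the second after the job is handed in, with the robot touching nothing.
Of tray1, tray2, tray3 only 2 to 3 are there at a start; the rules pass over those that are not, and their reading is None.
At some moment in a run one of tray1, tray2, tray3 may be knocked a few centimetres aside while the robot is not near it.
It also fails if it takes over 210 s, if anything falls off the work surface, if the arm or the gripper's body presses on something with over 40 N, if the wrist force passes 120 N, or if a joint passes its speed limit or range.

## Robot

A 6-joint arm with a two-finger parallel gripper is mounted at the origin on the work surface. World frame = base frame: x ahead of the robot, y to its left, z up, the work surface at z = 0. Lengths are in mm, angles in degrees, forces in N, time in s.
With the tool pointing down it reaches from about 350 to 850 mm from the base axis. Payload 8.1 kg.
Tool frame: the origin (TCP) lies where the fingers leave the gripper's body, on its centre line; the fingertips stand 73 mm ahead of it and the grasp point (between the pads) lies 54 mm ahead of it; z points along the fingers, y is the line along which they close (so a half turn about z gives the same grasp; the last joint's range is limited). The gripper opens to 85 mm and grips with 20 to 120 N. Pads are 22 mm wide; open, the fingers measure 114 mm over their backs; the gripper's body (76 mm by 85 mm) begins 54 mm behind the grasp point. The pads swing forward as they close: fully open they stand 13 mm farther back than shut.
Start: joints at [-80.753, 7.471, 85.268, -0, 87.261, -4.893], TCP at [146.602, -581.819, 303.892] pointing down, gripper open.
Joint ranges: [-169.43, 169.43], [-51.17, 129.36], [1.28, 143.12], [-76.62, 256.62], [0, 156.53], [-152.29, 152.29]. Speed limits (degrees/s): [136.94, 136.94, 159.86, 180, 180, 180].

## Interface

Orientations are given as [roll, pitch, yaw] about the fixed x, y, z axes, in that order (R = Rz(yaw) Ry(pitch) Rx(roll)).
In Python, from bench import sense, optics, r gives the robot as it stands.
- The arm moves only by the tool servo_tool, never from a script. Its argument "plan" is a list that holds one entry, the list of rows, each a list of 5 numbers: the shift along the world's x, y, z in m, then the turn about the world's z in degrees, then the finger opening in m, from 0 to 0.0854. A call has 1 to 10 rows; each row shifts and turns the commanded pose from where the row before left it; what a row does not reach is not made up. A row lasts 1/10 s, in which the tool goes at most 50 mm and 8.59 degrees, less where a joint would pass 70% of its speed; a pose out of reach is approached as far as the arm can. A call is refused whole if a number of a shift passes 0.05 or a number of a turn 8.59, either way. A call with a gripper value outside its range is refused whole. The fingers move at their own pace and stop on an object; "force" is the grip in N (left out, the last holds). Time passes only in rows, so rows that do not move let the fingers close. It gives the time, the measured TCP pose, the force, the opening and the grip force at its end, in the units of the state.
- sense(): the state, without advancing time (a new reading comes with each control period).
- optics.snapshot(name): name is "scene" or "top" or "wrist"; returns a dict with "frame" (420x560x3 uint8, blue, green, red), "fx", "fy", "cx", "cy" (pixels), "cam_to_world" (4x4, takes a point from camera to world coordinates). Camera axes: x right, y down, z forward; pixel columns grow to the right and rows downward; lengths in mm; the calibration is good to about 2 mm. A picture is of the moment at which its call begins. There is no depth.
- r.hand_in(): hands the job in; it is judged then, once.
The state is a dict: "time": time; "joint_pos": joint angles; "qd": joint speeds; "joint_efforts": joint torques, N m; "tool_pos": TCP position; "tcp_rot": TCP orientation; "ft_force": force on the tool from outside, world axes, zero at the start; "wrist_torque": the same for the moment, N m; "finger_gap": finger opening in mm; "grip_force": force on a finger pad.
Only numpy, scipy, OpenCV 4.12 (cv2) and the standard library are available. Lean on these libraries where they do the work, as an engineer would, in place of code of your own. Each camera call takes 0.05 s, during which the arm holds its last target. There are 200 camera calls.

## Working session

There is one attempt and no reset: what is moved stays moved. The work goes in short steps, Python scripts to look and compute and a tool call to move; the robot and the scene stay as the last step left them, time stands still between calls to the robot, and variables do not carry over. Pictures are saved under pics/ and viewed, at most 14 in all, crops included, and the job is handed in when it is done.

Besides the shell and the picture viewer there is one more tool, called as name(argument=value, ...) on one line, values as JSON. servo_tool: Moves the arm, as the interface text tells. Its arguments: {"type":"object","properties":{"plan":{"type":"array"},"force":{"type":"number"}},"required":["plan"]}

```bash
mkdir -p pics; ls; cat > h.py <<'E'
import numpy as np, cv2
from bench import sense, optics, r
def snap(n,f=None):
    s=optics.snapshot(n)
    np.savez('pics/%s.npz'%(f or n),**{k:np.array(v) for k,v in s.items()})
    if f: cv2.imwrite('pics/%s.png'%f,s['frame'])
    return s
def load(f): return dict(np.load('pics/%s.npz'%f))
def p2w(s,u,v,z):
    M=np.array(s['cam_to_world']);d=M[:3,:3]@np.array([(u-s['cx'])/s['fx'],(v-s['cy'])/s['fy'],1])
    o=M[:3,3];return o+d*(z-o[2])/d[2]
def w2p(s,p):
    M=np.array(s['cam_to_world']);c=M[:3,:3].T@(np.array(p,float)-M[:3,3]);return np.array([s['fx']*c[0]/c[2]+s['cx'],s['fy']*c[1]/c[2]+s['cy']])
E
python3 - <<'E'
from h import *
a=snap('scene','scene0');b=snap('top','top0')
for s in(a,b): print(s['fx'],np.round(s['cam_to_world'],2).tolist())
print(sense())
for n,s in(('s',a),('t',b)):cv2.imwrite('pics/%s0b.png'%n,cv2.resize(s['frame'],(800,600),interpolation=cv2.INTER_CUBIC))
E
```

```text
pics
530.8444695615866 [[0.33, 0.64, -0.69, 1843.47], [0.94, -0.21, 0.26, -443.33], [0.02, -0.74, -0.67, 1405.55], [0.0, 0.0, 0.0, 1.0]]
532.6979578457957 [[0.01, -0.99, 0.16, 249.37], [-1.0, -0.01, -0.02, 48.84], [0.02, -0.15, -0.99, 1855.34], [0.0, 0.0, 0.0, 1.0]]
{'time': 0.1, 'joint_pos': array([-8.07516183e+01,  7.51219554e+00,  8.53239409e+01,  1.81527405e-04,
        8.72613197e+01, -4.89419503e+00]), 'qd': array([ 0.1197957 , -0.06697115, -0.22199219,  0.05894944, -0.00692147,
       -0.08326441]), 'joint_efforts': array([ 2.85778860e-04, -5.70951641e+01, -5.01942086e+01, -7.47417744e-05,
        8.09503166e-03, -2.45118520e-05]), 'tool_pos': array([ 146.55150537, -581.43748365,  302.92584007]), 'tcp_rot': array([-1.79902915e+02, -8.49520857e-03,  1.41425607e+01]), 'ft_force': array([0.06190316, 0.58876887, 0.50764195]), 'wrist_torque': array([-0.03282627,  0.05988233,  0.0134302 ]), 'grip_force': 0.0, 'finger_gap': 85.39719157508812}
```

View pics/t0b.png

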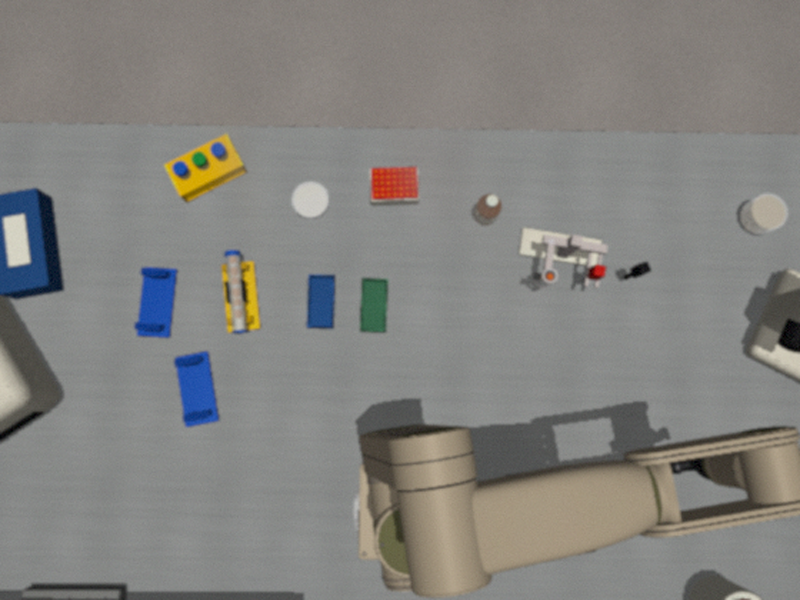

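View pics/s0b.png

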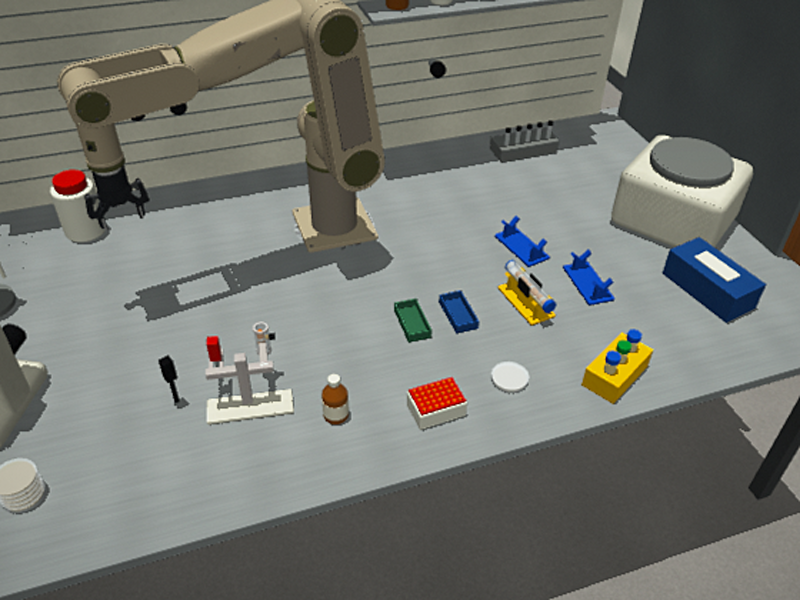

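The top view shows the following, in 800x600 pixels:
- **Trays:** green at (374,305) and blue at (321,302). I see no white tray.
- **Yellow cradle:** with the tube at (240,295), cap up (+x). The lookalikes are blue cradles at (157,302) and (197,388), and a yellow bottle rack at (205,167).
- **Red rod:** in the stand at (597,272). The lookalike is a black rod at (633,270).

I'll check these in an enlarged crop.

```bash
python3 - <<'E'
from h import *
s=load('top0');f=s['frame']
a=f[165:245,150:280];b=f[150:210,355:485]
A=cv2.resize(a,None,fx=5,fy=5,interpolation=cv2.INTER_CUBIC);B=cv2.resize(b,None,fx=3.3,fy=3.3,interpolation=cv2.INTER_CUBIC)
A=cv2.resize(a,(650,400),interpolation=cv2.INTER_CUBIC)
C=np.zeros((600,800,3),np.uint8);C[:400,:650]=A;C[400:600,:433]=cv2.resize(b,(433,200),interpolation=cv2.INTER_CUBIC)
cv2.imwrite('pics/c1.png',C)
P=lambda u,v,z:np.round(p2w(s,u*.7,v*.7,z),0)
hsv=cv2.cvtColor(f,cv2.COLOR_BGR2HSV)
for n,lo,hi,z in(('green',(60,100,30),(85,255,255),28),('blue',(100,100,30),(120,255,255),28),('red',(0,180,120),(6,255,255),165),('red2',(174,180,120),(180,255,255),165),('yellow',(20,150,120),(30,255,255),30)):
    m=cv2.inRange(hsv,lo,hi);k,l,st,c=cv2.connectedComponentsWithStats(m)
    for i in range(1,k):
        if st[i,4]>40:
            R=cv2.minAreaRect(np.argwhere(l==i)[:,::-1].astype(np.float32));print(n,st[i,4],c[i].round(1),np.round(R[1],1),round(R[2],1),p2w(s,*R[0],z).round(0))
print('sleeve',P(550,276,160),'col',P(573,241,160),'bottle',P(487,207,130),'box',P(395,184,58),'petri',P(310,199,16),'base',P(415,545,0))
E
```

```text
green 49 [139.2 111.5] [7. 7.] 90.0 [843. 516.  28.]
green 551 [261.2 213.2] [35. 16.] 90.0 [483.  80.  28.]
blue 59 [152.3 104.7] [8.5 7.1] 45.0 [869. 471.  28.]
blue 66 [125.9 117.8] [8. 8.] 90.0 [818. 562.  28.]
blue 2156 [ 21.2 172.3] [75. 42.] 90.0 [628. 915.  28.]
blue 1121 [109.1 211.1] [24.7 48.8] 6.3 [486. 605.  28.]
blue 635 [224.2 210.4] [35. 18.] 90.0 [492. 208.  28.]
blue 1164 [137.2 272. ] [50.  24.2] 81.3 [279. 497.  28.]
red 311 [271.8 128.8] [27. 19.] 0.0 [747.  38. 165.]
red 43 [419.  189.3] [7. 6.] 90.0 [ 550. -432.  165.]
yellow 1060 [144.  119.3] [30.  48.3] 63.4 [820. 501.  30.]
yellow 375 [175.2 206.9] [47.1  8.9] 84.5 [504. 378.  30.]
yellow 64 [159.5 220.2] [25.2  2.8] 85.2 [462. 428.  30.]
sleeve [ 537. -323.  160.] col [ 619. -377.  160.] bottle [ 704. -185.  130.] box [777.  30.  58.] petri [748. 240.  16.] base [-79. -26.   0.]
```

View pics/c1.png

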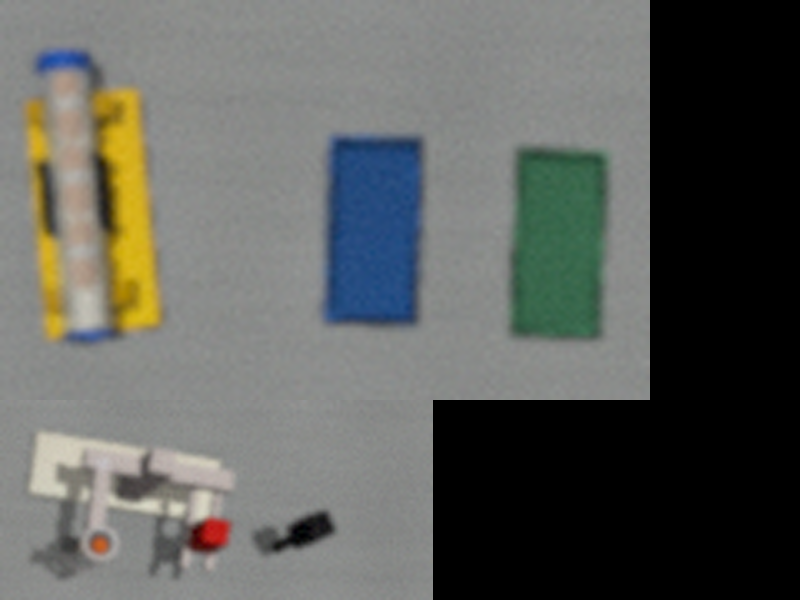

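Both trays, the yellow cradle and the red rod are confirmed in the crop. Next I'll compute tray corners, the tube line and the stand points.

```bash
python3 - <<'E'
from h import *
s=load('top0')
A=lambda u,v,z:p2w(s,150+u/5-.4,165+v/5-.4,z)[:2]
B=lambda u,v,z:p2w(s,355+u/3.333-.3,150+(v-400)/3.333-.3,z)[:2]
for n,c in(('blue',[(328,138),(422,138),(417,322),(323,322)]),('green',[(518,151),(606,153),(600,337),(511,334)])):
    p=np.array([A(*q,28) for q in c]);d=(p[0]+p[1]-p[2]-p[3])/2;print(n,p.mean(0).round(),np.linalg.norm(d).round(),np.linalg.norm((p[0]+p[3]-p[1]-p[2])/2).round(),np.degrees(np.arctan2(d[1],d[0])).round(1))
c=A(64,55,65);m=A(87,335,65);print('tube',c,m,np.linalg.norm(c-m),np.degrees(np.arctan2(*(c-m)[::-1])),(c+m)/2)
b=[A(*q,10) for q in((28,103),(138,90),(160,325),(48,338))];print('cradle base',np.mean(b,0))
sl=B(100,544,160);rd=B(210,534,165);d=rd-sl;print('sleeve',sl,'rod',rd,np.linalg.norm(d),'yaw',np.degrees(np.arctan2(d[1],d[0])-np.arctan2(-110,25)))
f=[B(*q,12) for q in((38,433),(28,490))];print('foot corner',f)
E
```

```text
blue [492. 208.] 128.0 65.0 -0.1
green [484.  79.] 128.0 61.0 -1.2
tube [604.90139928 417.5545222 ] [413.6257669  394.02402294] 192.71754444574503 7.013221354729946 [509.26358309 405.78927257]
cradle base [503.77916369 403.64453356]
sleeve [ 537.86376666 -321.66291271] rod [ 548.12928845 -428.01408025] 106.84545743807516 yaw -7.290884678347012
foot corner [array([ 682.33659921, -290.27223863]), array([ 620.25266336, -278.59929103])]
```

servo_tool(plan=[[[0.025, 0.042, 0, -2, 0.085], [0.025, 0.042, 0, -2, 0.085], [0.025, 0.042, 0, -2, 0.085], [0.025, 0.042, 0, -2, 0.085], [0.025, 0.042, 0, -2, 0.085], [0.025, 0.042, 0, -2, 0.085], [0.025, 0.042, 0, -2, 0.085], [0.025, 0.042, 0, 0, 0.085], [0.025, 0.042, 0, 0, 0.085], [0.025, 0.042, 0, 0, 0.085]]])

```text
time: 1.1
tool_pos: [397.0, -159.9, 303.8]
tcp_rot: [180.0, -0.0, 0.1]
ft_force: [1.0, -0.9, 1.1]
finger_gap: 85.4
grip_force: 0.0
```

servo_tool(plan=[[[0.006, 0.04, 0, 0, 0.085], [0.006, 0.04, 0, 0, 0.085], [0.006, 0.04, 0, 0, 0.085], [0.006, 0.04, 0, 0, 0.085], [0.006, 0.04, 0, -1, 0.085], [0.005, 0.039, 0, 0, 0.085], [0, 0, -0.048, 0, 0.085], [0, 0, -0.048, 0, 0.085], [0, 0, -0.048, 0, 0.085], [0, 0, 0, 0, 0.085]]])

```text
time: 2.1
tool_pos: [426.4, 77.1, 152.8]
tcp_rot: [179.9, 0.8, -0.8]
ft_force: [-2.4, -0.7, -0.4]
finger_gap: 85.2
grip_force: 0.0
```

```bash
python3 - <<'E'
from h import *
s=snap('wrist','w1');print(sense()['tool_pos'],np.round(s['cam_to_world'],2).tolist(),s['fx'])
E
```

```text
[428.70376147  77.0818693  156.7906413 ] [[-0.02, -0.96, -0.29, 498.4], [-1.0, 0.01, 0.0, 75.78], [0.0, 0.29, -0.96, 222.91], [0.0, 0.0, 0.0, 1.0]] 299.2964362010393
```

View pics/w1.png

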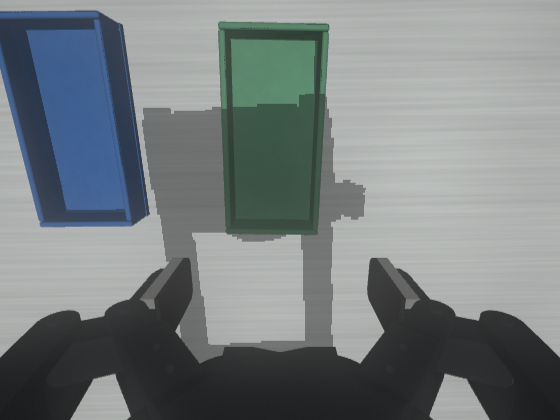

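The wrist view shows the green tray rim from (219,24)/(328,24) to (226,233)/(318,233), with the fingers centred near x=278.

```bash
python3 - <<'E'
from h import *
s=load('w1')
for c in [(219,24),(328,24),(318,233),(226,233),(41,225),(132,224),(100,12)]: print(c,p2w(s,*c,28).round(1))
print(sense()['tool_pos'])
E
```

```text
(219, 24) [551.  109.5  28. ]
(328, 24) [550.  47.  28.]
(318, 233) [421.9  50.   28. ]
(226, 233) [422.9 114.1  28. ]
(41, 225) [430.8 241.4  28. ]
(132, 224) [430.5 178.5  28. ]
(100, 12) [558.  176.5  28. ]
[428.70376147  77.0818693  156.7906413 ]
```

servo_tool(plan=[[[0.002, 0.002, -0.04, -1, 0.085], [0, 0, -0.03, 0, 0.085], [0, 0, -0.012, 0, 0.085], [0, 0, 0, 0, 0.06], [0, 0, 0, 0, 0.055], [0, 0, 0, 0, 0.055], [0, 0, 0, 0, 0.055], [0, 0, 0, 0, 0.055]]], force=40)

```text
time: 2.95
tool_pos: [435.4, 79.2, 80.2]
tcp_rot: [-180.0, -0.2, -1.9]
ft_force: [-2.1, -0.0, 8.5]
finger_gap: 63.2
grip_force: 45.1
```

servo_tool(plan=[[[0, 0, 0, 0, 0.085], [0, 0, 0, 0, 0.085], [0, 0, 0, 0, 0.085], [0, 0, 0.04, 0, 0.085], [0, 0, 0.03, 8.57, 0.085], [0, 0, 0, 8.57, 0.085], [0, 0, 0, 8.57, 0.085], [0, 0, 0, 8.57, 0.085], [0, 0, 0, 8.57, 0.085], [0, 0, 0, 8.57, 0.085]]])

```text
time: 3.95
tool_pos: [433.5, 79.2, 147.8]
tcp_rot: [-180.0, 0.0, 49.9]
ft_force: [-0.0, 0.3, 0.3]
finger_gap: 85.0
grip_force: 0.0
```

servo_tool(plan=[[[0, 0, 0, 8.57, 0.085], [0, 0, 0, 8.57, 0.085], [0, 0, 0, 8.57, 0.085], [0, 0, 0, 8.57, 0.085], [0, 0, 0, 8.57, 0.085], [0, 0, 0, 8.57, 0.085], [0, 0, 0, 8.57, 0.085], [0, 0, 0, 8.57, 0.085], [0, 0, 0, 8.57, 0.085], [0, 0, 0, 8.57, 0.085]]])

```text
time: 4.95
tool_pos: [433.5, 79.2, 147.8]
tcp_rot: [-180.0, -0.0, 135.6]
ft_force: [0.7, 0.0, -0.4]
finger_gap: 84.7
grip_force: 0.0
```

servo_tool(plan=[[[0, 0, 0, 8.57, 0.085], [0, 0, 0, 8.57, 0.085], [0, 0, 0, 8.57, 0.085], [0, 0, 0, 8.57, 0.085], [0, 0, 0, 8.57, 0.085], [0, 0, -0.04, 0, 0.085], [0, 0, -0.03, 0, 0.085], [0, 0, 0, 0, 0.085]]])

```text
time: 5.75
tool_pos: [430.0, 78.9, 73.9]
tcp_rot: [-180.0, -0.5, 178.1]
ft_force: [-0.8, 0.6, 0.1]
finger_gap: 85.1
grip_force: 0.0
```

servo_tool(plan=[[[0, 0, 0, 0, 0.055], [0, 0, 0, 0, 0.055], [0, 0, 0, 0, 0.055], [0, 0, 0, 0, 0.055], [0, 0, 0, 0, 0.055], [0, 0, 0, 0, 0.055], [0, 0, 0.008, 0, 0.055]]], force=70)

```text
time: 6.45
tool_pos: [433.6, 79.2, 86.4]
tcp_rot: [-180.0, -0.0, 178.1]
ft_force: [-0.8, 0.2, -1.7]
finger_gap: 62.6
grip_force: 76.3
```

servo_tool(plan=[[[0, 0, 0.004, 0, 0.055], [-0.008, -0.041, 0, -1, 0.055], [-0.008, -0.042, 0, -1, 0.055], [-0.008, -0.042, 0, -1, 0.055], [-0.008, -0.042, 0, -1, 0.055], [-0.008, -0.042, 0, -1, 0.055], [-0.008, -0.042, 0, -1, 0.055], [-0.007, -0.042, 0, -1, 0.055], [-0.007, -0.042, 0, 0, 0.055], [-0.006, -0.039, 0, 0, 0.055]]])

```text
time: 7.45
tool_pos: [365.0, -297.0, 90.6]
tcp_rot: [-180.0, 0.0, 171.1]
ft_force: [1.2, 0.6, -0.8]
finger_gap: 62.3
grip_force: 76.6
```

```bash
python3 - <<'E'
from h import *
a=snap('scene','s2');b=snap('top','t2');print(sense()['tool_pos'])
C=np.zeros((600,800,3),np.uint8)
C[:,:400]=cv2.resize(b['frame'][150:270,350:430],(400,600),interpolation=cv2.INTER_CUBIC)
C[:,400:]=cv2.resize(a['frame'][180:330,110:210],(400,600),interpolation=cv2.INTER_CUBIC)
cv2.imwrite('pics/c2.png',C)
E
```

```text
[ 365.28851269 -299.55322773   91.33223995]
```

View pics/c2.png

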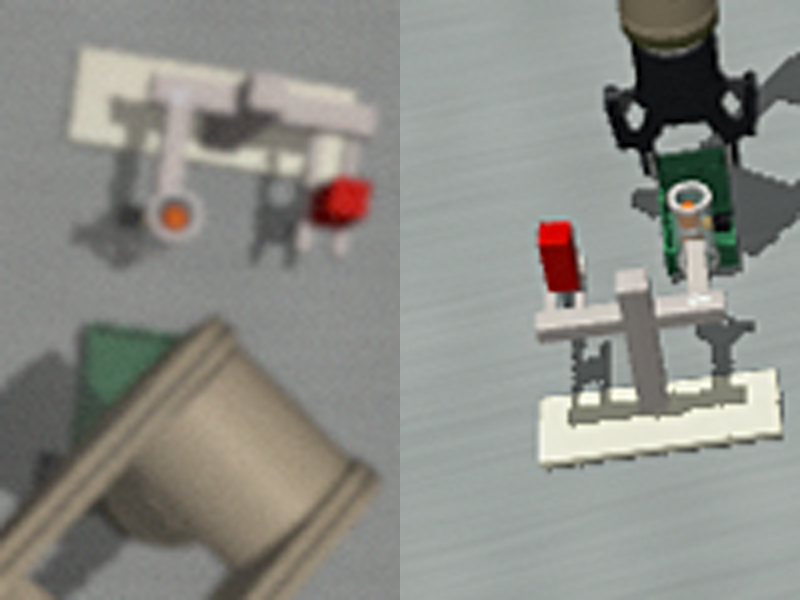

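The top ring is at (175,214), and the sleeve ring in the scene crop is at (690,198). I'll cross-check both cameras.

```bash
python3 - <<'E'
from h import *
a=load('s2');b=load('t2')
T=lambda u,v,z:p2w(b,350+u/5-.4,150+v/5-.4,z)[:2].round(1)
S=lambda u,v,z:p2w(a,110+(u-400)/4-.4,180+v/4-.4,z)[:2].round(1)
print('sleeve',T(175,214,160),S(690,198,160))
print('rodtop',T(342,200,165),S(555,228,165))
print('foot corners top',[T(*q,12) for q in((82,47),(68,140),(312,170))])
print('foot scene -y far..',[S(*q,12) for q in((540,462),(780,437),(540,400),(775,370))])
E
```

```text
sleeve [ 539.5 -321.4] [ 545.2 -317.7]
rodtop [ 549.1 -429. ] [ 550.6 -429.3]
foot corners top [array([ 684.5, -289.9]), array([ 617. , -278.9]), array([ 597.6, -451.6])]
foot scene -y far.. [array([ 659. , -481.5]), array([ 695.9, -288.7]), array([ 592.5, -471.5]), array([ 622.5, -275.9])]
```

servo_tool(plan=[[[0.01, 0, -0.005, 0, 0.055], [0.015, -0.001, -0.005, 0, 0.055], [0.02, -0.002, 0, 0, 0.055], [0.02, -0.002, 0, 0, 0.055], [0.02, -0.002, 0, 0, 0.055], [0.015, -0.002, 0, 0, 0.055], [0.012, -0.001, 0, 0, 0.055], [0, 0, -0.001, 0, 0.055], [0, 0, -0.001, 0, 0.055], [0, 0, 0, 0, 0.055]]])

```text
time: 8.55
tool_pos: [479.5, -303.8, 79.2]
tcp_rot: [180.0, 0.2, 171.2]
ft_force: [4.0, 2.1, 7.7]
finger_gap: 62.3
grip_force: 79.1
```

```bash
python3 - <<'E'
from h import *
print(sense()['tool_pos'],sense()['ft_force'])
E
```

```text
[ 479.51311962 -303.76877392   79.24329529] [3.99377358 2.14187269 7.69441811]
```

servo_tool(plan=[[[0, -0.003, 0.001, 0, 0.055], [0, -0.003, 0, 0, 0.055], [0, 0, 0, 0, 0.085], [0, 0, 0, 0, 0.085], [0, 0, 0, 0, 0.085], [0, 0, 0, 0, 0.085], [-0.03, 0.005, 0, 0, 0.085], [-0.04, 0.006, 0, 0, 0.085], [-0.03, 0.005, 0.03, 0, 0.085], [0, 0, 0.05, 0, 0.085]]])

```text
time: 9.55
tool_pos: [371.3, -290.8, 153.4]
tcp_rot: [179.6, -0.7, 171.0]
ft_force: [1.7, -1.8, -0.3]
finger_gap: 85.0
grip_force: 0.0
```

servo_tool(plan=[[[0, 0, 0.05, 0, 0.085], [0, 0, 0.05, 0, 0.085], [0, 0, 0.05, 0, 0.085], [0, 0, 0.01, 0, 0.085], [0, 0, 0, 0, 0.085]]])

```text
time: 10.05
tool_pos: [378.4, -295.7, 321.8]
tcp_rot: [-179.8, 0.3, 171.1]
ft_force: [1.4, 0.5, -1.0]
finger_gap: 84.7
grip_force: 0.0
```

servo_tool(plan=[[[0.034, -0.027, 0, 0, 0.085], [0.034, -0.027, 0, 0, 0.085], [0.034, -0.027, 0, 0, 0.085], [0.034, -0.027, 0, 0, 0.085], [0.034, -0.027, 0, 0, 0.085], [0, 0, 0, 0, 0.085], [0, 0, 0, 0, 0.085], [0, 0, 0, 0, 0.085]]])

```text
time: 10.85
tool_pos: [546.8, -429.2, 317.5]
tcp_rot: [179.9, -0.1, 171.1]
ft_force: [-1.2, -0.2, 0.7]
finger_gap: 85.0
grip_force: 0.0
```

```bash
python3 - <<'E'
from h import *
s=snap('wrist','w3');print(sense()['tool_pos'])
E
```

```text
[ 546.8515718  -429.17528784  318.84933434]
```

View pics/w3.png

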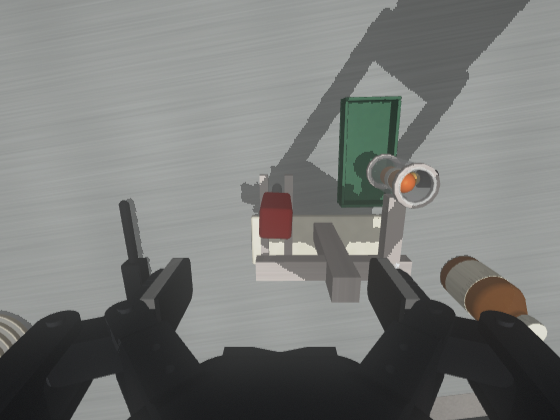

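The wrist view shows the red handle at (276,215), the sleeve mouth at (415,185) and the green tray under the sleeve. The black decoy rod is at (130,240), so I'll check finger clearance against it.

```bash
python3 - <<'E'
from h import *
s=load('w3');t=load('top0')
f=s['frame'];cv2.imwrite('pics/c3.png',cv2.resize(np.hstack([f[150:290,90:300]]),(800,533),interpolation=cv2.INTER_CUBIC))
print('sleeve',p2w(s,415,185,160).round(1),'lower',p2w(s,389,174,80).round(1))
c=np.array([p2w(s,u,v,28)[:2] for u,v in((341,97),(400,97),(385,207),(338,207))]);print('tray',c.round(1).tolist(),c.mean(0).round(1))
for y in(-112.8,):
  for yaw in(-7,-9,-11):
    a=np.radians(yaw);R=np.array([[np.cos(a),-np.sin(a)],[np.sin(a),np.cos(a)]])
    S=p2w(s,415,185,160)[:2]
    print(yaw,'col top',w2p(s,[*(S+R@[90,-50]),160]).round(),'fork tips',[w2p(s,[*(S+R@q),105]).round().tolist() for q in((0,-98),(0,-122))],'handle top',[w2p(s,[*(S+R@[25+i*13,-110+j*13]),165]).round().tolist() for i in(-1,1) for j in(-1,1)])
print('black tip',p2w(t,620*.7,275*.7,0).round(),'handle',p2w(t,648*.7,268*.7,145).round(), 'wrist tip',p2w(s,125,203,0).round(),p2w(s,137,280,85).round())
E
```

```text
sleeve [ 540.2 -321.5  160. ] lower [ 545.8 -313.8   80. ]
tray [[460.6, -344.9], [470.9, -278.9], [597.9, -303.4], [588.8, -361.5]] [ 529.5 -322.2]
-7 col top [347. 290.] fork tips [[287.0, 177.0], [262.0, 178.0]] handle top [[257.0, 207.0], [291.0, 206.0], [259.0, 238.0], [292.0, 237.0]]
-9 col top [344. 288.] fork tips [[287.0, 174.0], [262.0, 174.0]] handle top [[256.0, 201.0], [290.0, 201.0], [257.0, 233.0], [290.0, 233.0]]
-11 col top [340. 286.] fork tips [[287.0, 170.0], [262.0, 169.0]] handle top [[256.0, 196.0], [290.0, 197.0], [255.0, 228.0], [288.0, 229.0]]
black tip [ 569. -532.    0.] handle [ 561. -552.  145.] wrist tip [ 547. -639.    0.] [ 621. -604.   85.]
```

View pics/c3.png

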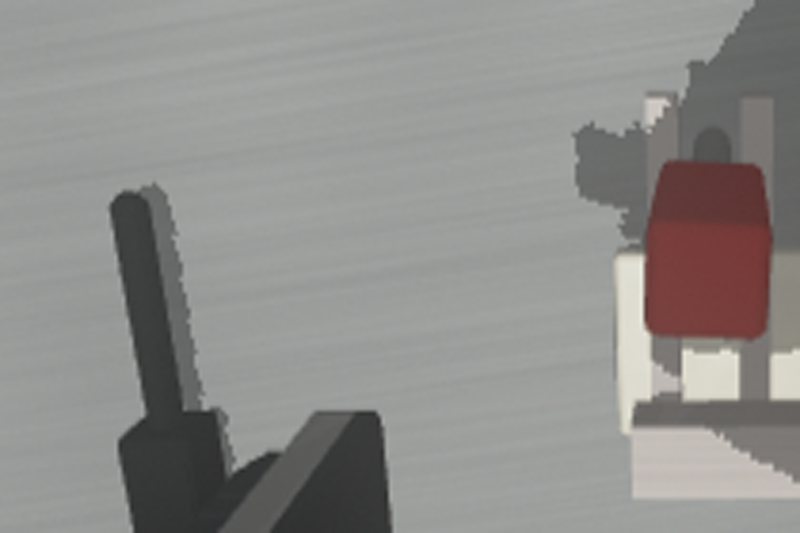

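The handle's top face is centred at about (276,223) at height 165. That puts the stand yaw near -7° and the rod near (552,-433). The black rod lies flat on the bench, so it's clear of the fingers.

servo_tool(plan=[[[0.005, -0.004, -0.04, 2, 0.085], [0, 0, -0.045, 0, 0.085], [0, 0, -0.03, 0, 0.085], [0, 0, -0.012, 0, 0.06], [0, 0, 0, 0, 0.04], [0, 0, 0, 0, 0.02], [0, 0, 0, 0, 0.02], [0, 0, 0, 0, 0.02], [0, 0, 0, 0, 0.02]]], force=80)

```text
time: 11.8
tool_pos: [553.8, -434.9, 195.7]
tcp_rot: [-179.8, 0.2, 173.1]
ft_force: [-0.5, 1.1, 7.2]
finger_gap: 25.0
grip_force: 78.8
```

servo_tool(plan=[[[0, 0, 0.02, 0, 0.02], [0, 0, 0.04, 0, 0.02], [0, 0, 0.045, 0, 0.02], [0, 0, 0.045, 0, 0.02], [0, 0, 0.01, 0, 0.02], [-0.003, 0.028, 0, 0, 0.02], [-0.003, 0.028, 0, 0, 0.02], [-0.003, 0.028, 0, 0, 0.02], [-0.003, 0.028, 0, 0, 0.02], [0, 0, 0, 0, 0.02]]])

```text
time: 12.8
tool_pos: [540.9, -318.8, 353.0]
tcp_rot: [180.0, 0.1, 173.3]
ft_force: [0.6, 0.1, -0.2]
finger_gap: 25.2
grip_force: 78.8
```

```bash
python3 - <<'E'
from h import *
a=snap('scene','s4');b=snap('wrist','w4');c=snap('top','t4');print(sense()['tool_pos'],sense()['ft_force'])
C=np.zeros((600,800,3),np.uint8)
C[:,:400]=cv2.resize(a['frame'][150:300,130:230],(400,600),interpolation=cv2.INTER_CUBIC)
C[:300,400:]=cv2.resize(b['frame'][130:430,120:520],(400,300),interpolation=cv2.INTER_CUBIC)
C[300:,400:]=cv2.resize(c['frame'][160:220,350:430],(400,300),interpolation=cv2.INTER_CUBIC)
cv2.imwrite('pics/c4.png',C)
E
```

```text
[ 540.72396039 -322.13711967  352.51833382] [-0.8960747  -0.47724754 -1.43922529]
```

View pics/c4.png

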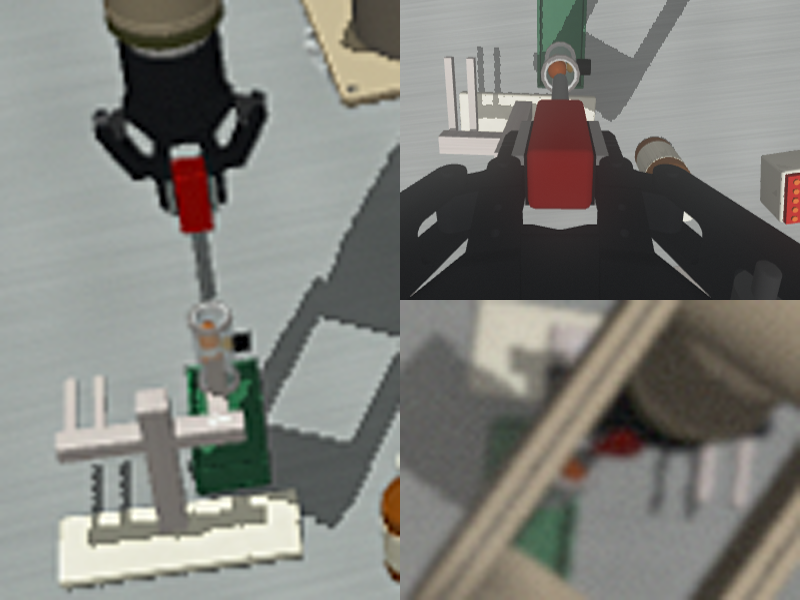

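The red rod's stem tip, scene crop (207,298), is just above the sleeve mouth at (210,315). I'll check the offset numerically.

```bash
python3 - <<'E'
from h import *
a=load('s4');b=load('w4')
S=lambda u,v,z:p2w(a,130+u/4-.4,150+v/4-.4,z).round(1)
W=lambda u,v,z:p2w(b,120+(u-400),130+v,z).round(1)
print('tip',S(206,298,177),'sleeve',S(210,315,160));print('sleeve wrist',W(561,69,160),'tip',W(561,82,177))
print(w2p(b,[540.5,-322,177])-[120-400,130],w2p(b,[540.5,-322,160])-[120-400,130])
E
```

```text
tip [ 538.5 -317.8  177. ] sleeve [ 541.7 -317.   160. ]
sleeve wrist [ 538.4 -319.1  160. ] tip [ 545.6 -320.   177. ]
[558.01010953  76.57848352] [558.1095745  71.5782543]
```

servo_tool(plan=[[[0, 0.001, -0.008, 0, 0.02], [0, 0, -0.008, 0, 0.02], [0, 0, -0.005, 0, 0.02], [0, 0, -0.005, 0, 0.02], [0, 0, -0.005, 0, 0.02], [0, 0, -0.005, 0, 0.02], [0, 0, 0, 0, 0.02]]])

```text
time: 13.65
tool_pos: [540.4, -320.7, 315.0]
tcp_rot: [180.0, -0.1, 173.1]
ft_force: [0.1, -0.2, -0.9]
finger_gap: 25.1
grip_force: 78.9
```

servo_tool(plan=[[[0, 0, -0.005, 0, 0.02], [0, 0, -0.005, 0, 0.02], [0, 0, 0, 0, 0.02]]])

```text
time: 13.95
tool_pos: [540.3, -320.6, 304.6]
tcp_rot: [180.0, -0.1, 173.1]
ft_force: [0.3, 0.8, -1.8]
finger_gap: 25.6
grip_force: 78.9
```

```bash
python3 - <<'E'
from h import *
a=snap('scene','s5');b=snap('wrist','w5');print(sense()['tool_pos'],sense()['ft_force'])
C=np.zeros((500,800,3),np.uint8)
C[:,:400]=cv2.resize(a['frame'][180:280,140:220],(400,500),interpolation=cv2.INTER_CUBIC)
C[:,400:]=cv2.resize(b['frame'][100:350,180:380],(400,500),interpolation=cv2.INTER_CUBIC)
cv2.imwrite('pics/c5.png',C)
E
```

```text
[ 540.39862135 -320.63868115  305.1334412 ] [-1.67852642  0.33821506 -1.48120628]
```

View pics/c5.png

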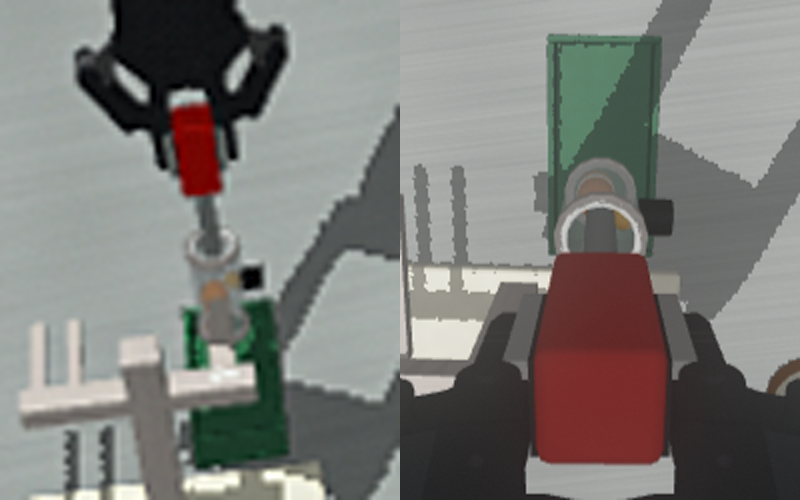

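The rod is inside the sleeve and the bar is lower, at (213,290). I'll keep pushing.

servo_tool(plan=[[[0, 0, -0.004, 0, 0.02], [0, 0, -0.004, 0, 0.02], [0, 0, -0.004, 0, 0.02], [0, 0, -0.004, 0, 0.02], [0, 0, -0.004, 0, 0.02], [0, 0, 0, 0, 0.02], [0, 0, 0, 0, 0.02], [0, 0, 0, 0, 0.02]]])

```text
time: 14.85
tool_pos: [540.4, -320.9, 285.6]
tcp_rot: [180.0, -0.0, 173.1]
ft_force: [-2.1, -2.3, -2.2]
finger_gap: 24.9
grip_force: 78.6
```

```bash
python3 - <<'E'
from h import *
a=snap('scene','s6');b=snap('wrist','w6');print(sense()['tool_pos'],sense()['ft_force'])
C=np.zeros((500,800,3),np.uint8)
C[:,:400]=cv2.resize(a['frame'][180:280,140:220],(400,500),interpolation=cv2.INTER_CUBIC)
C[:,400:]=cv2.resize(b['frame'][100:350,180:380],(400,500),interpolation=cv2.INTER_CUBIC)
cv2.imwrite('pics/c6.png',C)
for f in('s4','s5','s6'):
    h=cv2.cvtColor(load(f)['frame'][180:280,170:200],cv2.COLOR_BGR2HSV);m=cv2.inRange(h,(5,70,60),(20,255,255));p=np.argwhere(m);print(f,len(p),p.mean(0)+[180,170],p.min(0)+[180,170],p.max(0)+[180,170])
E
```

```text
[ 540.38568726 -320.89485551  285.76889863] [-1.8185228  -2.7578714  -2.19803664]
s4 21 [234.19047619 181.57142857] [230 180] [240 184]
s5 16 [237.6875 182.625 ] [235 181] [240 186]
s6 8 [245.875 187.25 ] [235 186] [252 188]
```

View pics/c6.png

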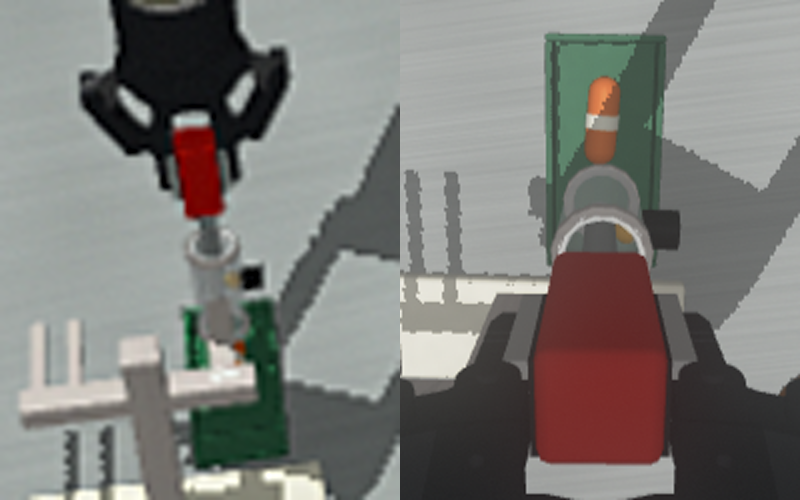

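The bar lies flat in the green tray, at crop (602,120). Now the rod goes back.

servo_tool(plan=[[[0, 0, 0.02, 0, 0.02], [0, 0, 0.03, 0, 0.02], [0, 0, 0.02, 0, 0.02], [0.003, -0.028, 0, 0, 0.02], [0.003, -0.028, 0, 0, 0.02], [0.004, -0.029, 0, 0, 0.02], [0.003, -0.029, 0, 0, 0.02], [0, 0, 0, 0, 0.02], [0, 0, 0, 0, 0.02], [0, 0, 0, 0, 0.02]]])

```text
time: 15.95
tool_pos: [554.0, -433.9, 356.1]
tcp_rot: [180.0, 0.0, 173.2]
ft_force: [0.7, 0.3, -0.9]
finger_gap: 25.0
grip_force: 79.6
```

```bash
python3 - <<'E'
from h import *
print(sense()['tool_pos'],sense()['tcp_rot'],sense()['ft_force'])
E
```

```text
[ 553.96577903 -433.90329807  356.1265933 ] [1.79961717e+02 2.50869577e-02 1.73153721e+02] [ 0.66186268  0.29813371 -0.8746539 ]
```

servo_tool(plan=[[[0, -0.001, -0.03, 0, 0.02], [0, 0, -0.03, 0, 0.02], [0, 0, -0.02, 0, 0.02], [0, 0, -0.02, 0, 0.02], [0, 0, -0.02, 0, 0.02], [0, 0, 0, 0, 0.02]]])

```text
time: 16.55
tool_pos: [552.7, -433.4, 232.3]
tcp_rot: [179.8, -0.3, 173.2]
ft_force: [-0.4, 0.4, -2.2]
finger_gap: 25.0
grip_force: 79.6
```

servo_tool(plan=[[[0, 0, -0.02, 0, 0.02], [0, 0, -0.012, 0, 0.02], [0, 0, -0.006, 0, 0.02], [0, 0, 0, 0, 0.02], [0, 0, 0, 0, 0.02]]])

```text
time: 17.05
tool_pos: [553.8, -435.8, 198.6]
tcp_rot: [-180.0, 0.0, 173.1]
ft_force: [-0.6, 2.5, -1.6]
finger_gap: 25.2
grip_force: 79.6
```

servo_tool(plan=[[[0, 0, -0.002, 0, 0.02], [0, 0, -0.001, 0, 0.02], [0, 0, 0, 0, 0.02], [0, 0, 0, 0, 0.04], [0, 0, 0, 0, 0.085], [0, 0, 0, 0, 0.085], [0, 0, 0, 0, 0.085], [0, 0, 0.02, 0, 0.085], [0, 0, 0.05, 0, 0.085], [0, 0, 0.05, 0, 0.085]]])

```text
time: 18.05
tool_pos: [552.8, -435.3, 314.3]
tcp_rot: [179.9, -0.2, 173.1]
ft_force: [0.8, -1.1, 0.8]
finger_gap: 84.8
grip_force: 0.0
```

servo_tool(plan=[[[-0.015, 0.04, 0.02, 8, 0.085], [-0.015, 0.04, 0, 8, 0.085], [-0.015, 0.045, 0, 8, 0.085], [-0.015, 0.045, 0, 8, 0.085], [-0.015, 0.045, 0, 8, 0.085], [-0.015, 0.045, 0, 8, 0.085], [0, 0.045, 0, 8, 0.085], [0, 0.045, 0, 8, 0.085], [0, 0.045, 0, 8, 0.085], [0, 0.045, 0, 8, 0.085]]])

```text
time: 19.05
tool_pos: [479.1, 78.4, 332.7]
tcp_rot: [-178.0, -3.4, -112.2]
ft_force: [2.0, -0.5, -0.4]
finger_gap: 85.0
grip_force: 0.0
```

```bash
python3 - <<'E'
from h import *
a=snap('scene','s7');t=snap('top','t7');print(sense()['tool_pos'],sense()['tcp_rot'])
C=np.zeros((600,800,3),np.uint8)
C[:400,:400]=cv2.resize(a['frame'][190:290,130:230],(400,400),interpolation=cv2.INTER_CUBIC)
C[:400,400:]=cv2.resize(t['frame'][140:240,350:450],(400,400),interpolation=cv2.INTER_CUBIC)
C[400:,:800]=cv2.resize(t['frame'][170:240,140:420],(800,200),interpolation=cv2.INTER_CUBIC)
cv2.imwrite('pics/c7.png',C)
E
```

```text
[478.454515    83.57001683 332.36655793] [-178.07102483   -3.22999634 -111.72417963]
```

View pics/c7.png

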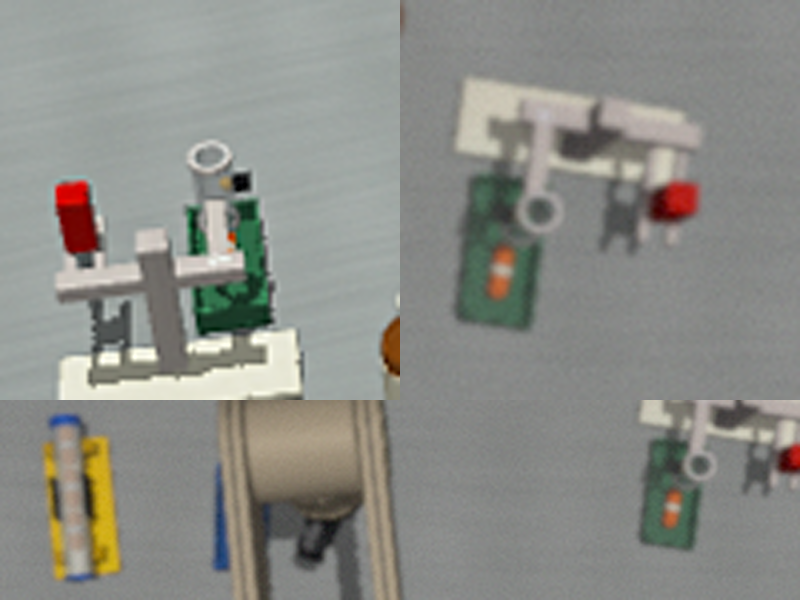

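The rod hangs in its fork and the bar is in the green tray. The last turn ran into the joint 6 limit, so I'll turn back and go to the blue tray.

servo_tool(plan=[[[0, 0, 0, -8.5, 0.085], [0, 0.02, 0, -8.5, 0.085], [0.001, 0.02, 0, -8.5, 0.085], [0.001, 0.02, 0, -8.5, 0.085], [0.001, 0.02, 0, -8.5, 0.085], [0.001, 0.02, 0, -8.5, 0.085], [0.001, 0.02, 0, -8.5, 0.085], [0, 0.005, 0, -8.5, 0.085], [0, 0, 0, 0, 0.085]]])

```text
time: 20.05
tool_pos: [484.7, 201.4, 332.1]
tcp_rot: [-178.0, -3.4, 179.3]
ft_force: [0.3, -0.7, 0.5]
finger_gap: 84.9
grip_force: 0.0
```

```bash
python3 - <<'E'
from h import *
w=snap('wrist','w8');print(sense()['tool_pos'],sense()['tcp_rot'])
hsv=cv2.cvtColor(w['frame'],cv2.COLOR_BGR2HSV);m=cv2.inRange(hsv,(100,100,40),(122,255,255))
k,l,st,c=cv2.connectedComponentsWithStats(m);i=1+st[1:,4].argmax()
R=cv2.minAreaRect(np.argwhere(l==i)[:,::-1].astype(np.float32));B=cv2.boxPoints(R);print(B.round(),[p2w(w,*b,28).round(0)[:2] for b in B],p2w(w,*R[0],28))
E
```

```text
[484.69717095 200.93448919 332.13960677] [-178.03156692   -3.36786524  179.64805473]
[[507.   0.]
 [559.   0.]
 [559.  99.]
 [507.  99.]] [array([270., 443.]), array([271., 498.]), array([374., 518.]), array([373., 458.])] [320.51876972 479.16331397  28.        ]
```

```bash
python3 - <<'E'
from h import *
for f,z in(('w8',28),('t7',28)):
    w=load(f);hsv=cv2.cvtColor(w['frame'],cv2.COLOR_BGR2HSV);m=cv2.inRange(hsv,(98,80,25),(122,255,255))
    m=cv2.morphologyEx(m,cv2.MORPH_OPEN,np.ones((3,3)))
    k,l,st,c=cv2.connectedComponentsWithStats(m)
    for i in range(1,k):
        if st[i,4]>80:
            R=cv2.minAreaRect(np.argwhere(l==i)[:,::-1].astype(np.float32));B=cv2.boxPoints(R);print(f,st[i],B.round().tolist(),p2w(w,*R[0],z).round())
t=snap('top','t8');hsv=cv2.cvtColor(t['frame'],cv2.COLOR_BGR2HSV);print(hsv[205:215:3,150:260:5,0].tolist())
E
```

```text
w8 [ 507    0   53  100 4868] [[507.0, 0.0], [559.0, 0.0], [559.0, 99.0], [507.0, 99.0]] [321. 479.  28.]
w8 [449 132  36   8 162] [[449.0, 135.0], [484.0, 131.0], [484.0, 136.0], [449.0, 139.0]] [414. 417.  28.]
w8 [ 270  150   51   94 4366] [[270.0, 150.0], [320.0, 150.0], [320.0, 243.0], [270.0, 243.0]] [488. 211.  28.]
w8 [552 226   8  28 140] [[552.0, 226.0], [559.0, 226.0], [559.0, 253.0], [552.0, 253.0]] [546. 545.  28.]
w8 [450 290  36  15 341] [[450.0, 303.0], [450.0, 290.0], [485.0, 291.0], [485.0, 305.0]] [628. 445.  28.]
t7 [   0  132   43   77 2211] [[-0.0, 132.0], [42.0, 132.0], [42.0, 208.0], [0.0, 208.0]] [626. 915.  28.]
t7 [  94  187   30   49 1142] [[93.0, 234.0], [99.0, 185.0], [124.0, 188.0], [118.0, 237.0]] [485. 605.  28.]
t7 [ 122  246   31   53 1195] [[121.0, 249.0], [145.0, 245.0], [153.0, 295.0], [129.0, 299.0]] [279. 496.  28.]
[[42, 21, 12, 12, 18, 24, 21, 19, 15, 0, 30, 30, 17, 28, 60, 110, 113, 18, 20, 120, 53, 105], [70, 30, 8, 15, 12, 24, 21, 20, 17, 15, 15, 45, 45, 104, 109, 106, 111, 18, 19, 90, 15, 90], [45, 38, 22, 15, 21, 24, 22, 19, 19, 15, 50, 60, 0, 107, 108, 111, 107, 19, 17, 150, 60, 90], [60, 75, 23, 18, 20, 25, 21, 19, 16, 23, 45, 45, 90, 107, 103, 107, 107, 19, 18, 60, 60, 60]]
```

servo_tool(plan=[[[0.005, 0.006, -0.02, 0, 0.085], [0.005, 0.005, -0.045, 0, 0.085], [0, 0, -0.045, 0, 0.085], [0, 0, -0.045, 0, 0.085], [0, 0, -0.045, 0, 0.085], [0, 0, -0.03, 0, 0.085], [0, 0, -0.015, 0, 0.085], [0, 0, -0.006, 0, 0.085], [0, 0, 0, 0, 0.055], [0, 0, 0, 0, 0.055]]])

```text
time: 21.15
tool_pos: [496.3, 212.7, 84.0]
tcp_rot: [-178.1, -3.2, 179.5]
ft_force: [0.8, -0.2, -1.3]
finger_gap: 61.6
grip_force: 86.9
```

servo_tool(plan=[[[0, 0, 0, 0, 0.055], [0, 0, 0, 0, 0.055], [0, 0, 0, 0, 0.055], [0, 0, 0.01, 0, 0.055], [0, 0, 0.02, 0, 0.055], [0, 0, 0.02, 0, 0.055], [0, 0, 0, 0, 0.055]]], force=70)

```text
time: 21.85
tool_pos: [496.7, 213.1, 135.2]
tcp_rot: [-178.2, -3.0, 179.5]
ft_force: [0.8, 0.8, -1.0]
finger_gap: 62.0
grip_force: 86.8
```

servo_tool(plan=[[[0.01, -0.0275, 0, -8, 0.055], [0.01, -0.0275, 0, -8, 0.055], [0.01, -0.0275, 0, -8, 0.055], [0.01, -0.0275, 0, -8, 0.055], [0.01, -0.0275, 0, -8, 0.055], [0.01, -0.0275, 0, -8, 0.055], [0.01, -0.0275, 0, -8, 0.055], [0.01, -0.0275, 0, -8, 0.055], [0.01, -0.0275, 0, -8, 0.055], [0.01, -0.0275, 0, -8, 0.055]]])

```text
time: 22.85
tool_pos: [594.4, -63.8, 130.4]
tcp_rot: [-178.0, -3.4, 99.2]
ft_force: [0.8, 0.1, -1.3]
finger_gap: 61.7
grip_force: 86.7
```

servo_tool(plan=[[[0.01, -0.0275, 0, -8, 0.055], [0.01, -0.0275, 0, -8, 0.055], [0, 0, 0, 0, 0.055], [0, 0, -0.02, 0, 0.055], [0, 0, -0.02, 0, 0.055], [0, 0, -0.008, 0, 0.055], [0, 0, -0.004, 0, 0.055], [0, 0, 0, 0, 0.055]]])

```text
time: 23.65
tool_pos: [613.1, -116.9, 83.2]
tcp_rot: [-177.7, -3.4, 83.6]
ft_force: [-24.7, 3.7, 41.7]
finger_gap: 61.9
grip_force: 92.5
```

servo_tool(plan=[[[0, 0, 0.003, 0, 0.055], [0, 0, 0, 0, 0.085], [0, 0, 0, 0, 0.085], [0, 0, 0, 0, 0.085], [0, 0, 0, 0, 0.085], [0, 0, 0.03, 0, 0.085], [0, 0, 0.05, 0, 0.085], [0, 0, 0.05, 0, 0.085], [0, 0, 0.05, 0, 0.085], [0, 0, 0, 0, 0.085]]])

```text
time: 24.65
tool_pos: [618.1, -118.7, 272.1]
tcp_rot: [-178.9, -3.2, 83.5]
ft_force: [2.2, -0.8, 0.4]
finger_gap: 85.2
grip_force: 0.0
```

```bash
python3 - <<'E'
from h import *
s=sense();print(s['tool_pos'],s['tcp_rot'],s['joint_pos'])
w=snap('wrist','w9')
hsv=cv2.cvtColor(w['frame'],cv2.COLOR_BGR2HSV);m=cv2.inRange(hsv,(98,80,25),(122,255,255));k,l,st,c=cv2.connectedComponentsWithStats(m)
for i in range(1,k):
    if st[i,4]>300:
        R=cv2.minAreaRect(np.argwhere(l==i)[:,::-1].astype(np.float32));B=cv2.boxPoints(R);print(st[i],[p2w(w,*b,28).round()[:2].tolist() for b in B],p2w(w,*R[0],28).round())
E
```

```text
[ 618.1066817  -118.67909424  272.12519116] [-178.87447312   -3.22202949   83.53860781] [-16.91599775  13.98112015  81.31930333   2.96923084  86.39792487
 -10.716783  ]
[ 249  139   61  118 6357] [[590.0, -47.0], [652.0, -54.0], [641.0, -182.0], [573.0, -175.0]] [ 614. -112.   28.]
```

servo_tool(plan=[[[-0.008, 0.04, 0.002, 8, 0.085], [-0.008, 0.04, 0, 8, 0.085], [-0.008, 0.04, 0, 8, 0.085], [-0.008, 0.04, 0, 8, 0.085], [-0.008, 0.04, 0, 8, 0.085], [-0.008, 0.04, 0, 8, 0.085], [-0.008, 0.04, 0, 8, 0.085], [-0.008, 0.04, 0, 8, 0.085], [-0.008, 0.04, 0, 8, 0.085], [-0.008, 0.04, 0, 8, 0.085]]])

```text
time: 25.7
tool_pos: [533.4, 283.6, 262.1]
tcp_rot: [-177.9, -3.5, 163.8]
ft_force: [1.1, 0.8, -1.0]
finger_gap: 85.2
grip_force: 0.0
```

servo_tool(plan=[[[-0.008, 0.04, 0, 8, 0.085], [-0.008, 0.04, 0, 8, 0.085], [-0.008, 0.04, 0, 8, 0.085], [0, 0, 0, 0, 0.085], [0, 0, 0, 0, 0.085], [0, 0, 0, 0, 0.085]]])

```text
time: 26.3
tool_pos: [510.5, 401.3, 262.8]
tcp_rot: [-178.0, -3.5, -172.6]
ft_force: [0.3, -0.0, 0.8]
finger_gap: 84.8
grip_force: 0.0
```

```bash
python3 - <<'E'
from h import *
w=snap('wrist','w10');s=sense();print(s['tool_pos'],s['tcp_rot'])
cv2.imwrite('pics/c10.png',cv2.resize(w['frame'],(800,600)))
E
```

```text
[510.77198419 401.02396677 263.26178991] [-177.98493882   -3.42942441 -172.64332421]
```

View pics/c10.png

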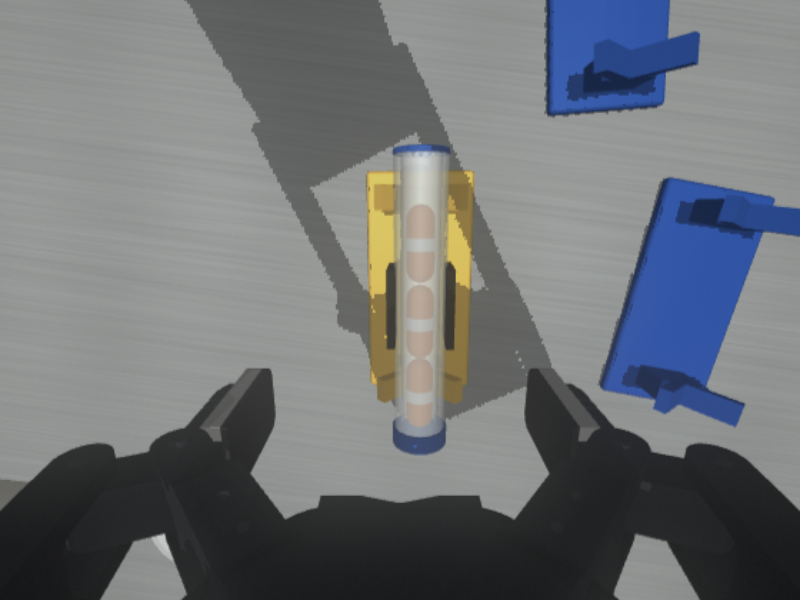

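The tube with its three bars lies in the yellow cradle. The mouth is at (421,148), the cap at (419,440) and the black pads span (387–455, 263–349), all in 800x600 pixels.

```bash
python3 - <<'E'
from h import *
w=load('w10')
for u,v in((421,148),(419,445),(391,263),(391,349),(451,263),(451,349),(421,306)): print(u,v,p2w(w,u*.7,v*.7,65).round(1))
s=sense();from scipy.spatial.transform import Rotation as R
M=R.from_euler('xyz',s['tcp_rot'],degrees=True);print('grasp pt at 140mm below', M.as_matrix()[:,2])
E
```

```text
421 148 [412.9 394.2  65. ]
419 445 [610.5 420.9  65. ]
391 263 [484.9 385.   65. ]
391 349 [542.5 392.3  65. ]
451 263 [479.7 423.1  65. ]
451 349 [536.8 432.1  65. ]
421 306 [510.3 408.1  65. ]
grasp pt at 140mm below [-0.05478754 -0.04252759 -0.99759197]
```

servo_tool(plan=[[[0.002, 0.008, -0.04, 0, 0.085], [0, 0, -0.045, 0, 0.085], [0, 0, -0.035, 0, 0.085], [0, 0, -0.02, 0, 0.07], [0, 0, -0.006, 0, 0.06], [0, 0, 0, 0, 0.05], [0, 0, 0, 0, 0.035], [0, 0, 0, 0, 0.035], [0, 0, 0, 0, 0.035], [0, 0, 0, 0, 0.035]]], force=40)

```text
time: 27.35
tool_pos: [513.7, 410.5, 120.3]
tcp_rot: [-178.1, -3.2, -172.5]
ft_force: [1.2, -4.7, 6.1]
finger_gap: 41.9
grip_force: 42.6
```

```bash
python3 - <<'E'
from h import *
s=sense();print(s['tool_pos'],s['tcp_rot'],s['ft_force'],s['wrist_torque'],s['joint_pos'])
E
```

```text
[513.69765172 410.45757098 120.29062539] [-178.07911359   -3.19360866 -172.53012551] [ 1.23018911 -4.72730204  6.09869164] [-0.66015199 -0.07449031  0.00762188] [ 34.28243518  27.31990618  81.19639719  -0.284488    75.19999436
 -63.15939767]
```

servo_tool(plan=[[[0, 0, 0.005, 0, 0.035], [0, 0, 0.01, 0, 0.035], [0, 0, 0.015, 0, 0.035], [0, 0, 0.02, 0, 0.035], [0, 0, 0.025, 0, 0.035], [0, 0, 0.025, 0, 0.035], [0, 0, 0.02, 0, 0.035], [0, 0, 0.015, 0, 0.035], [0, 0, 0.005, 0, 0.035], [0, 0, 0, 0, 0.035]]], force=60)

```text
time: 28.35
tool_pos: [512.7, 410.6, 259.2]
tcp_rot: [-178.1, -3.3, -172.5]
ft_force: [-0.2, -0.2, -3.4]
finger_gap: 41.5
grip_force: 61.1
```

servo_tool(plan=[[[0.001, -0.005, 0, -2, 0.035], [0.002, -0.01, 0, -4, 0.035], [0.003, -0.015, 0, -4, 0.035], [0.003, -0.02, 0, -4, 0.035], [0.003, -0.025, 0, -4, 0.035], [0.003, -0.03, 0, -4, 0.035], [0.003, -0.03, 0, -4, 0.035], [0.003, -0.03, 0, -4, 0.035], [0.003, -0.03, 0, -4, 0.035], [0.003, -0.03, 0, -4, 0.035]]])

```text
time: 29.35
tool_pos: [538.7, 183.6, 256.5]
tcp_rot: [-177.9, -3.5, 149.2]
ft_force: [0.1, -0.6, -3.5]
finger_gap: 41.4
grip_force: 61.0
```

servo_tool(plan=[[[0.003, -0.03, 0, -4, 0.035], [0.003, -0.03, 0, -4, 0.035], [0.003, -0.03, 0, -4, 0.035], [0.003, -0.03, 0, -4, 0.035], [0.003, -0.03, 0, -4, 0.035], [0.003, -0.03, 0, -4, 0.035], [0.003, -0.03, 0, -4, 0.035], [0.003, -0.03, 0, -4, 0.035], [0.003, -0.03, 0, -4, 0.035], [0.003, -0.03, 0, -4, 0.035]]])

```text
time: 30.35
tool_pos: [568.6, -116.0, 256.5]
tcp_rot: [-177.9, -3.5, 109.2]
ft_force: [0.3, 0.1, -2.1]
finger_gap: 41.6
grip_force: 61.0
```

servo_tool(plan=[[[0.004, -0.03, 0, -4, 0.035], [0.004, -0.03, 0, -4, 0.035], [0.004, -0.025, 0, -4, 0.035], [0.004, -0.02, 0, -4, 0.035], [0.004, -0.015, 0, -4, 0.035], [0.004, -0.01, 0, -4, 0.035], [0.004, -0.005, 0, -2, 0.035], [0, 0, 0, 0, 0.035], [0, 0, 0, 0, 0.035]]])

```text
time: 31.25
tool_pos: [596.8, -249.5, 256.8]
tcp_rot: [-177.9, -3.4, 83.5]
ft_force: [0.4, 0.3, -3.4]
finger_gap: 41.5
grip_force: 61.0
```

```bash
python3 - <<'E'
from h import *
w=snap('wrist','w11');a=snap('scene','s11');s=sense();print(s['tool_pos'],s['tcp_rot'],s['ft_force'],s['wrist_torque'])
C=np.zeros((600,800,3),np.uint8);C[:300,:400]=cv2.resize(w['frame'],(400,300))
C[:,400:]=cv2.resize(a['frame'][150:300,160:260],(400,600),interpolation=cv2.INTER_CUBIC)
C[300:,:400]=cv2.resize(a['frame'][120:330,90:370],(400,300),interpolation=cv2.INTER_CUBIC)
cv2.imwrite('pics/c11.png',C)
E
```

```text
[ 597.08611486 -249.22902067  257.45139486] [-177.97055795   -3.39423704   83.51876401] [-0.24437145  0.32993573 -2.40018218] [-0.00389222  0.02109787  0.01124615]
```

View pics/c11.png

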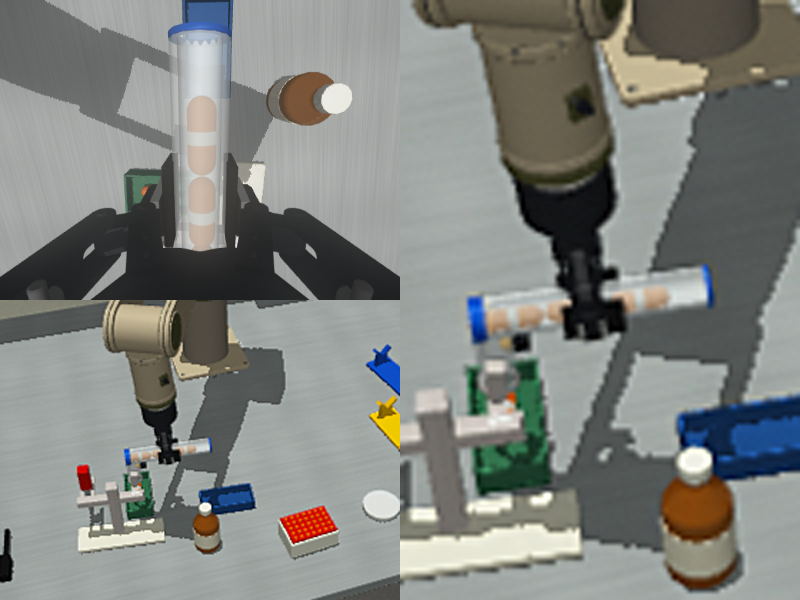

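The tube is level above the stand's arm, mouth towards the blue tray, with all three bars inside. I'll lower it so the cap end meets the arm.

servo_tool(plan=[[[0.002, 0, -0.01, 0, 0.035], [0.001, 0, -0.015, 0, 0.035], [0, 0, -0.015, 0, 0.035], [0, 0, -0.01, 0, 0.035], [0, 0, -0.005, 0, 0.035], [0, 0, -0.003, 0, 0.035], [0, 0, -0.003, 0, 0.035], [0, 0, 0, 0, 0.035]]])

```text
time: 32.15
tool_pos: [600.8, -249.9, 197.7]
tcp_rot: [-178.1, -3.3, 83.5]
ft_force: [0.4, 0.2, -2.3]
finger_gap: 41.3
grip_force: 61.1
```

servo_tool(plan=[[[0, 0, -0.003, 0, 0.035], [0, 0, -0.002, 0, 0.035], [0, 0, 0, 0, 0.035]]])

```text
time: 32.45
tool_pos: [601.5, -250.0, 193.9]
tcp_rot: [-178.2, -3.3, 83.5]
ft_force: [-0.1, 1.2, 3.8]
finger_gap: 41.4
grip_force: 61.3
```

```bash
cat >> h.py <<'E'
from scipy.spatial.transform import Rotation as Ro
def bars(f=None):
    """wrist view: orange profile along tube; returns runs of orange rows and tube-front edge rows"""
    w=snap('wrist',f);h=cv2.cvtColor(w['frame'],cv2.COLOR_BGR2HSV)
    m=cv2.inRange(h,(4,50,60),(20,255,255))[:,230:340];r=(m>0).sum(1)>6
    e=np.flatnonzero(np.diff(np.r_[0,r.astype(int),0]));runs=[(int(a),int(b)) for a,b in e.reshape(-1,2) if b-a>3]
    b=(cv2.inRange(h,(100,120,60),(125,255,255))[:,230:340]>0).sum(1)
    rim=np.flatnonzero(b>25);s=sense()
    print('bars',runs,'rim',rim[:1],rim[-1:],'tcp',s['tool_pos'].round(1),s['tcp_rot'].round(1),'F',s['ft_force'].round(1),'T',s['wrist_torque'].round(2))
    return w
E
python3 -c "
from h import *
bars('w12')"
```

```text
bars [] rim [0] [48] tcp [ 601.5 -250.   193.9] [-178.2   -3.3   83.5] F [0.6 1.3 5.3] T [-0.27 -0.05  0.03]
```

servo_tool(plan=[[[0, 0, -0.003, 0, 0.035], [0, 0, -0.003, 0, 0.035], [0, 0, 0, 0, 0.035]]])

```text
time: 32.8
tool_pos: [601.4, -249.7, 187.4]
tcp_rot: [-178.2, -3.3, 83.5]
ft_force: [2.1, 2.3, 5.1]
finger_gap: 41.3
grip_force: 62.3
```

```bash
python3 - <<'E'
from h import *
for f in('w11','w12'):
    h=cv2.cvtColor(load(f)['frame'],cv2.COLOR_BGR2HSV);print(f,[h[v,276:288].mean(0).round().tolist() for v in range(20,330,12)])
bars('w13')
h=cv2.cvtColor(load('w13')['frame'],cv2.COLOR_BGR2HSV);print([h[v,276:288].mean(0).round().tolist() for v in range(20,330,12)])
E
```

```text
w11 [[108.0, 143.0, 149.0], [110.0, 169.0, 185.0], [106.0, 27.0, 188.0], [108.0, 35.0, 201.0], [103.0, 8.0, 225.0], [102.0, 8.0, 225.0], [100.0, 7.0, 224.0], [98.0, 5.0, 221.0], [98.0, 5.0, 221.0], [100.0, 7.0, 223.0], [14.0, 41.0, 206.0], [14.0, 43.0, 210.0], [14.0, 44.0, 209.0], [14.0, 44.0, 208.0], [38.0, 5.0, 212.0], [36.0, 5.0, 212.0], [14.0, 44.0, 207.0], [14.0, 44.0, 207.0], [14.0, 43.0, 204.0], [15.0, 32.0, 194.0], [14.0, 43.0, 203.0], [14.0, 44.0, 205.0], [14.0, 45.0, 204.0], [14.0, 45.0, 203.0], [35.0, 5.0, 208.0], [14.0, 45.0, 202.0]]
w12 [[108.0, 144.0, 150.0], [108.0, 142.0, 154.0], [110.0, 79.0, 171.0], [106.0, 38.0, 214.0], [103.0, 8.0, 224.0], [102.0, 8.0, 228.0], [99.0, 6.0, 224.0], [98.0, 6.0, 224.0], [97.0, 5.0, 223.0], [98.0, 5.0, 223.0], [13.0, 41.0, 211.0], [14.0, 42.0, 213.0], [14.0, 42.0, 213.0], [14.0, 43.0, 213.0], [37.0, 4.0, 216.0], [36.0, 4.0, 216.0], [14.0, 44.0, 212.0], [14.0, 44.0, 211.0], [14.0, 43.0, 209.0], [15.0, 29.0, 200.0], [14.0, 44.0, 208.0], [14.0, 45.0, 210.0], [14.0, 46.0, 209.0], [14.0, 46.0, 208.0], [33.0, 5.0, 212.0], [14.0, 46.0, 207.0]]
bars [] rim [0] [54] tcp [ 601.4 -249.7  187.4] [-178.2   -3.3   83.5] F [1.6 1.1 5. ] T [-0.19 -0.35  0.12]
[[108.0, 144.0, 151.0], [108.0, 143.0, 154.0], [110.0, 168.0, 192.0], [106.0, 39.0, 212.0], [106.0, 40.0, 213.0], [100.0, 7.0, 223.0], [100.0, 6.0, 222.0], [100.0, 6.0, 222.0], [101.0, 6.0, 222.0], [101.0, 6.0, 222.0], [14.0, 40.0, 207.0], [14.0, 43.0, 212.0], [13.0, 44.0, 213.0], [13.0, 44.0, 213.0], [37.0, 3.0, 216.0], [37.0, 4.0, 216.0], [13.0, 44.0, 211.0], [14.0, 44.0, 211.0], [14.0, 43.0, 208.0], [20.0, 9.0, 214.0], [14.0, 44.0, 207.0], [13.0, 45.0, 210.0], [14.0, 45.0, 209.0], [13.0, 46.0, 209.0], [34.0, 6.0, 213.0], [14.0, 46.0, 207.0]]
```

servo_tool(plan=[[[0, 0, -0.003, 0, 0.035], [0, 0, -0.002, 0, 0.035], [0, 0, 0, 0, 0.035]]])

```text
time: 33.15
tool_pos: [601.2, -249.5, 182.1]
tcp_rot: [-178.1, -3.4, 83.5]
ft_force: [1.0, 3.0, 5.4]
finger_gap: 41.5
grip_force: 63.4
```

```bash
sed -i 's/(4,50,60),(20,255,255))\[:,230:340\]/(8,24,60),(20,255,255))[:,270:292]/; s/r=(m>0).sum(1)>6/r=(m>0).sum(1)>10/' h.py; python3 -c "
from h import *
bars('w14')"
```

```text
bars [(140, 183), (201, 245), (250, 299), (318, 352)] rim [0] [61] tcp [ 601.2 -249.5  182.2] [-178.2   -3.4   83.5] F [1.7 2.4 5.5] T [-0.05 -0.27  0.12]
```

servo_tool(plan=[[[0, 0, -0.001, 0, 0.035], [0, 0, -0.001, 0, 0.035], [0, 0, 0, 0, 0.035]]])

```text
time: 33.5
tool_pos: [601.2, -249.5, 180.3]
tcp_rot: [-178.2, -3.4, 83.5]
ft_force: [0.9, 3.8, 6.5]
finger_gap: 41.2
grip_force: 63.8
```

```bash
python3 -c "
from h import *
bars()"
```

```text
bars [(141, 183), (201, 245), (250, 299), (318, 352)] rim [0] [63] tcp [ 601.2 -249.5  180.4] [-178.2   -3.4   83.5] F [1.4 3.2 5.6] T [-0.09 -0.14  0.05]
```

servo_tool(plan=[[[0, 0, -0.001, 0, 0.035], [0, 0, 0, 0, 0.035]]])

```text
time: 33.75
tool_pos: [601.3, -249.5, 179.3]
tcp_rot: [-178.2, -3.4, 83.5]
ft_force: [0.9, 2.5, 7.2]
finger_gap: 41.7
grip_force: 64.0
```

```bash
python3 -c "
from h import *
bars()"
```

```text
bars [(141, 183), (201, 245), (250, 299), (318, 352)] rim [0] [64] tcp [ 601.2 -249.5  179.4] [-178.2   -3.4   83.5] F [1.6 3.3 6.4] T [-0.1  -0.13 -0.01]
```

servo_tool(plan=[[[0, 0, -0.001, 0, 0.035], [0, 0, 0, 0, 0.035]]])

```text
time: 34.0
tool_pos: [601.3, -249.5, 178.4]
tcp_rot: [-178.2, -3.4, 83.5]
ft_force: [0.2, 2.8, 6.5]
finger_gap: 41.3
grip_force: 64.2
```

```bash
python3 -c "
from h import *
bars()"
```

```text
bars [(141, 182), (200, 244), (250, 298), (317, 352)] rim [0] [65] tcp [ 601.3 -249.5  178.4] [-178.2   -3.4   83.5] F [1.9 3.3 6.8] T [-0.06 -0.09 -0.02]
```

servo_tool(plan=[[[0, 0, -0.001, 0, 0.035], [0, 0, 0, 0, 0.035]]])

```text
time: 34.25
tool_pos: [601.3, -249.6, 177.4]
tcp_rot: [-178.2, -3.4, 83.5]
ft_force: [0.9, 3.7, 7.5]
finger_gap: 41.5
grip_force: 64.3
```

```bash
python3 -c "
from h import *
bars()"
```

```text
bars [(134, 173), (191, 236), (242, 290), (308, 352)] rim [0] [66] tcp [ 601.3 -249.5  177.4] [-178.2   -3.4   83.5] F [1.2 4.  5.8] T [-0.09 -0.15  0.06]
```

Sliding has begun, with the front going from row 141 to 134. I'll hold and watch.

servo_tool(plan=[[[0, 0, 0, 0, 0.035], [0, 0, 0, 0, 0.035]]])

```text
time: 34.5
tool_pos: [601.3, -249.5, 177.4]
tcp_rot: [-178.2, -3.4, 83.5]
ft_force: [1.5, 3.6, 6.2]
finger_gap: 41.5
grip_force: 64.3
```

```bash
python3 -c "
from h import *
bars()"
```

```text
bars [(107, 145), (163, 209), (215, 260), (278, 320), (321, 352)] rim [0] [66] tcp [ 601.2 -249.5  177.4] [-178.2   -3.4   83.5] F [0.6 3.8 5.9] T [-0.05 -0.11  0.05]
```

servo_tool(plan=[[[0, 0.03, 0.004, 0, 0.035], [0, 0.033, -0.005, 0, 0.035], [0, 0.035, -0.02, 0, 0.035], [0, 0.038, -0.02, 0, 0.035], [0, 0.042, -0.015, 0, 0.035], [0, 0.045, -0.01, 0, 0.035], [0, 0.045, -0.015, 0, 0.035], [0, 0.045, -0.014, 0, 0.035], [0, 0.038, 0, 0, 0.035], [0, 0.029, 0, 0, 0.035]]])

```text
time: 35.55
tool_pos: [599.3, 132.4, 80.0]
tcp_rot: [-177.9, -3.3, 83.5]
ft_force: [0.4, -0.1, -3.2]
finger_gap: 41.2
grip_force: 62.4
```

servo_tool(plan=[[[0, 0.02, 0, 0, 0.035], [0, 0.01, 0, 0, 0.035], [0, 0.003, 0, 0, 0.035], [0, 0, 0, 0, 0.035]]])

```text
time: 35.95
tool_pos: [600.3, 162.8, 80.8]
tcp_rot: [-178.0, -3.3, 83.5]
ft_force: [0.1, -0.4, -1.5]
finger_gap: 41.4
grip_force: 62.4
```

```bash
python3 -c "
from h import *
bars('w20');snap('scene','s20')"
```

```text
bars [(52, 83), (104, 155), (162, 210), (229, 269), (270, 321), (338, 352)] rim [39] [50] tcp [600.4 162.3  80.9] [-178.    -3.3   83.4] F [-0.5  0.6 -2.5] T [-0.07  0.05  0.03]
```

All three bars are still in the tube. Bar 1 is at the mouth and the tilt is now only about 2–3°. From here a short backward yank over the blue tray can release exactly one bar. I'll carry it back gently.

servo_tool(plan=[[[0, 0, 0.005, 0, 0.035], [0, 0, 0.012, 0, 0.035], [0, 0, 0.012, 0, 0.035], [0, -0.003, 0.01, 0, 0.035], [0, -0.006, 0, 0, 0.035], [0, -0.01, 0, 0, 0.035], [0, -0.015, 0, 0, 0.035], [0, -0.02, 0, 0, 0.035], [0, -0.024, 0, 0, 0.035], [0.001, -0.024, 0, 0, 0.035]]])

```text
time: 37.05
tool_pos: [600.7, 59.4, 119.2]
tcp_rot: [-177.9, -3.3, 83.5]
ft_force: [0.6, 0.1, -2.8]
finger_gap: 41.5
grip_force: 62.4
```

servo_tool(plan=[[[0.001, -0.024, 0, 0, 0.035], [0.001, -0.024, 0, 0, 0.035], [0.001, -0.024, 0, 0, 0.035], [0.001, -0.024, 0, 0, 0.035], [0.001, -0.024, 0, 0, 0.035], [0.001, -0.024, 0, 0, 0.035], [0.001, -0.024, 0, 0, 0.035], [0, -0.02, 0, 0, 0.035], [0, -0.015, 0, 0, 0.035], [0, -0.01, 0, 0, 0.035]]])

```text
time: 38.05
tool_pos: [607.8, -153.5, 119.6]
tcp_rot: [-178.0, -3.4, 83.4]
ft_force: [0.1, 0.2, -2.5]
finger_gap: 41.2
grip_force: 62.4
```

servo_tool(plan=[[[0, -0.005, 0, 0, 0.035], [0, 0, 0, 0, 0.035], [0, 0, 0, 0, 0.035]]])

```text
time: 38.35
tool_pos: [608.5, -156.1, 120.1]
tcp_rot: [-178.0, -3.4, 83.5]
ft_force: [0.4, 0.8, -2.9]
finger_gap: 40.9
grip_force: 62.4
```

```bash
python3 - <<'E'
from h import *
w=bars('w21')
t=snap('top','t21');a=snap('scene','s21')
C=np.zeros((600,800,3),np.uint8);C[:300,:400]=cv2.resize(w['frame'],(400,300))
C[:,400:]=cv2.resize(a['frame'][170:320,180:280],(400,600),interpolation=cv2.INTER_CUBIC)
C[300:,:400]=cv2.resize(t['frame'][130:250,230:390],(400,300),interpolation=cv2.INTER_CUBIC)
cv2.imwrite('pics/c21.png',C)
h=cv2.cvtColor(w['frame'],cv2.COLOR_BGR2HSV)
print([h[v,276:288].mean(0).round().tolist() for v in range(20,120,6)])
E
```

```text
bars [(32, 37), (52, 79), (100, 152), (159, 207), (226, 266), (267, 318), (336, 352)] rim [39] [66] tcp [ 608.5 -155.9  120.1] [-178.    -3.4   83.5] F [-0.5  0.1 -2.5] T [-0.07 -0.04  0.02]
[[67.0, 5.0, 182.0], [71.0, 4.0, 181.0], [11.0, 104.0, 178.0], [111.0, 162.0, 197.0], [110.0, 153.0, 216.0], [107.0, 21.0, 199.0], [15.0, 40.0, 220.0], [15.0, 40.0, 220.0], [15.0, 40.0, 220.0], [15.0, 40.0, 220.0], [40.0, 3.0, 224.0], [39.0, 3.0, 224.0], [39.0, 3.0, 224.0], [39.0, 3.0, 224.0], [15.0, 39.0, 220.0], [15.0, 40.0, 220.0], [15.0, 40.0, 220.0]]
```

```bash
python3 - <<'E'
from h import *
for f in('s11','s21','t21','w21'):
    w=load(f);h=cv2.cvtColor(w['frame'],cv2.COLOR_BGR2HSV);m=cv2.inRange(h,(98,90,25),(122,255,255));k,l,st,c=cv2.connectedComponentsWithStats(m)
    for i in range(1,k):
        if st[i,4]>120: 
            p=p2w(w,*c[i],20)
            if 450<p[0]<750 and -300<p[1]<150: print(f,st[i],c[i].round(),p.round())
E
```

```text
s11 [229 248  40  22 626] [250. 259.] [ 620. -108.   20.]
s21 [229 243  40  27 450] [252. 261.] [ 631. -104.   20.]
w21 [238  37  84  22 791] [279.  45.] [619. -40.  20.]
w21 [ 320   61   28  193 3111] [332. 134.] [644. -90.  20.]
w21 [225  62  14  25 185] [230.  71.] [591. -50.  20.]
w21 [228 128   9  97 552] [232. 174.] [ 583. -106.   20.]
```

The tray is where I placed it, and bar 1 already sticks out a few mm. Now the yank.

servo_tool(plan=[[[-0.005, -0.04, 0, 0, 0.035], [-0.003, -0.03, 0, 0, 0.035], [-0.002, -0.015, 0, 0, 0.035], [-0.001, -0.006, 0, 0, 0.035], [0, 0, 0, 0, 0.035]]])

```text
time: 39.0
tool_pos: [597.5, -247.7, 120.1]
tcp_rot: [-178.0, -3.4, 83.4]
ft_force: [-0.6, 1.1, -1.9]
finger_gap: 41.4
grip_force: 62.5
```

```bash
python3 - <<'E'
from h import *
w=bars('w22')
for f in ('w22',):
    h=cv2.cvtColor(load(f)['frame'],cv2.COLOR_BGR2HSV);m=cv2.inRange(h,(4,90,60),(20,255,255));k,l,st,c=cv2.connectedComponentsWithStats(m)
    for i in range(1,k):
        if st[i,4]>40: print(f,st[i],c[i].round(),p2w(load(f),*c[i],14).round())
E
```

```text
bars [(0, 22), (52, 108), (128, 177), (182, 230), (249, 287)] rim [0] [53] tcp [ 597.6 -246.9  120.1] [-178.    -3.4   83.5] F [ 0.6 -0.  -2.7] T [-0.08 -0.07  0.01]
w22 [264   0  35  27 760] [281.  11.] [ 611. -114.   14.]
w22 [ 493   67   67  147 7253] [532. 143.] [ 746. -199.   14.]
w22 [430  92  42  93 717] [442. 138.] [ 696. -191.   14.]
w22 [174 351   4  16  42] [176. 358.] [ 512. -322.   14.]
```

Bar 1 left and lies around (611,-114), inside the blue tray. Two bars remain in the tube, the front one just behind the mouth. I'll take the tube back, with a brisk start so the bars settle toward the cap.

servo_tool(plan=[[[0.004, 0.038, 0, 0, 0.035], [0.004, 0.038, 0, 0, 0.035], [0.002, 0.038, 0.01, 0, 0.035], [0, 0.036, 0.012, -0.0, 0.035], [-0.004, 0.034, 0.015, 3, 0.035], [-0.006, 0.034, 0.015, 5, 0.035], [-0.008, 0.034, 0.015, 6, 0.035], [-0.008, 0.034, 0.01, 6, 0.035], [-0.008, 0.034, 0.005, 6, 0.035], [-0.008, 0.034, 0, 6, 0.035]]])

```text
time: 40.05
tool_pos: [565.0, 109.2, 203.6]
tcp_rot: [-178.2, -3.3, 115.8]
ft_force: [0.5, 0.5, -2.7]
finger_gap: 41.4
grip_force: 62.5
```

servo_tool(plan=[[[-0.008, 0.034, 0, 6, 0.035], [-0.008, 0.034, 0, 6, 0.035], [-0.008, 0.034, 0, 6, 0.035], [-0.008, 0.034, 0, 6, 0.035], [-0.008, 0.034, 0, 6, 0.035], [-0.008, 0.034, 0, 6, 0.035], [-0.008, 0.034, 0, 6, 0.035], [-0.006, 0.03, 0, 6, 0.035], [-0.004, 0.02, 0, 6, 0.035], [-0.002, 0.01, 0, 6, 0.035]]])

```text
time: 41.05
tool_pos: [495.2, 407.5, 202.0]
tcp_rot: [-178.1, -3.4, 175.9]
ft_force: [0.4, -0.1, -2.2]
finger_gap: 41.3
grip_force: 62.5
```

servo_tool(plan=[[[0, 0, 0, 4, 0.035], [0, 0, 0, 2, 0.035], [0, 0, 0, 0, 0.035], [0, 0, 0, 0, 0.035]]])

```text
time: 41.45
tool_pos: [496.6, 405.0, 202.1]
tcp_rot: [-178.0, -3.4, -178.5]
ft_force: [0.4, -0.2, -2.4]
finger_gap: 41.4
grip_force: 62.5
```

```bash
python3 - <<'E'
from h import *
w=bars('w23');t=snap('top','t23');a=snap('scene','s23')
for f,z in(('t23',13),('s23',13)):
    s=load(f);h=cv2.cvtColor(s['frame'],cv2.COLOR_BGR2HSV);m=cv2.inRange(h,(4,110,80),(20,255,255));k,l,st,c=cv2.connectedComponentsWithStats(m)
    for i in range(1,k):
        if st[i,4]>8: print(f,st[i],c[i].round(1),p2w(s,*c[i],z).round())
    m=cv2.inRange(h,(98,80,25),(122,255,255));k,l,st,c=cv2.connectedComponentsWithStats(m)
    for i in range(1,k):
        if st[i,4]>100: print(' blue',st[i],p2w(s,*c[i],28).round())
E
```

```text
bars [(106, 153), (173, 218), (222, 272), (290, 326)] rim [39] [50] tcp [496.8 404.8 202.2] [-178.1   -3.4 -178.5] F [ 0.3 -0.4 -2.3] T [ 0.04 -0.04 -0.01]
t23 [260 118  27  21 300] [271.2 128.7] [791.  48.  13.]
t23 [279 118   3   7  15] [279.9 121.1] [819.  18.  13.]
t23 [283 118   7   3  16] [286.2 118.8] [828.  -5.  13.]
t23 [283 122   7   3  16] [286.3 122.9] [813.  -6.  13.]
t23 [283 126   7   3  17] [285.9 127. ] [798.  -4.  13.]
t23 [288 130   3   8  17] [288.9 133.3] [775. -15.  13.]
t23 [315 177   5   5  19] [316.9 178.8] [ 610. -115.   13.]
t23 [322 179   5   4  17] [324.1 180.7] [ 604. -140.   13.]
t23 [373 202   6   4  19] [375.6 203.5] [ 525. -321.   13.]
t23 [372 209   5   6  26] [374.  211.3] [ 497. -315.   13.]
 blue [   0  132   44   77 2212] [618. 913.  28.]
 blue [299 167  37  22 517] [ 611. -112.   28.]
 blue [ 94 187  26  50 795] [464. 610.  28.]
 blue [ 122  247   31   52 1121] [274. 497.  28.]
s23 [238 257   6   5  26] [240.9 259. ] [ 606. -137.   13.]
s23 [247 256   5   6  25] [248.8 258.6] [ 613. -110.   13.]
s23 [297 265  27  19 143] [310.5 275.6] [755.  68.  13.]
s23 [305 267   5   6  14] [307.  269.8] [727.  67.  13.]
s23 [309 266   7   9  23] [312.  270.2] [734.  82.  13.]
s23 [225 269  18  17 211] [233.9 276.8] [ 677. -182.   13.]
s23 [293 271   6   9  22] [295.3 274.9] [736.  20.  13.]
s23 [289 272   4   6  14] [290.4 274.6] [729.   4.  13.]
s23 [298 281   5   6  15] [300.  283.4] [776.  22.  13.]
s23 [294 282   5   6  16] [295.7 284.4] [776.   6.  13.]
 blue [346 151  19  26 204] [238. 481.  28.]
 blue [ 464  166   72   60 2132] [619. 935.  28.]
 blue [394 174  36  40 689] [506. 601.  28.]
 blue [229 248  40  22 553] [ 627. -107.   28.]
```

servo_tool(plan=[[[0.004, 0.002, 0, 2, 0.035], [0.006, 0.002, 0, 2, 0.035], [0.005, 0.002, 0, 2, 0.035], [0.002, 0, -0.01, 0, 0.035], [0, 0, -0.02, 0, 0.035], [0, 0, -0.02, 0, 0.035], [0, 0, -0.012, 0, 0.035], [0, 0, -0.005, 0, 0.035], [0, 0, 0, 0, 0.035], [0, 0, 0, 0, 0.035]]])

```text
time: 42.6
tool_pos: [514.9, 410.6, 136.1]
tcp_rot: [-178.1, -3.3, -172.5]
ft_force: [0.5, 0.4, -2.1]
finger_gap: 41.6
grip_force: 62.5
```

```bash
python3 - <<'E'
from h import *
w=bars('w24')
cv2.imwrite('pics/c24.png',cv2.resize(w['frame'],(800,600)))
E
```

```text
bars [(105, 152), (171, 217), (221, 271), (289, 325)] rim [38] [50] tcp [515.1 410.7 136.5] [-178.1   -3.3 -172.5] F [ 0.3 -0.7 -2.1] T [ 0.04 -0.1  -0.01]
```

servo_tool(plan=[[[-0.001, 0, -0.005, 0, 0.035], [0, 0, -0.004, 0, 0.035], [0, 0, -0.003, 0, 0.035], [0, 0, -0.002, 0, 0.035], [0, 0, -0.002, 0, 0.035], [0, 0, 0, 0, 0.035]]], force=25)

```text
time: 43.25
tool_pos: [514.5, 410.3, 120.6]
tcp_rot: [-178.1, -3.2, -172.5]
ft_force: [1.0, -2.5, 5.9]
finger_gap: 41.1
grip_force: 63.8
```

servo_tool(plan=[[[0, 0, -0.001, 0, 0.035], [0, 0, 0, 0, 0.043], [0, 0, 0, 0, 0.05], [0, 0, 0, 0, 0.06], [0, 0, 0, 0, 0.085], [0, 0, 0, 0, 0.085], [0, 0, 0, 0, 0.085], [0, 0, 0.01, 0, 0.085], [0, 0, 0.04, 0, 0.085], [0, 0, 0.04, 0, 0.085]]])

```text
time: 44.25
tool_pos: [512.7, 409.8, 208.5]
tcp_rot: [-178.0, -3.5, -172.5]
ft_force: [0.4, 0.8, 1.0]
finger_gap: 85.2
grip_force: 0.0
```

servo_tool(plan=[[[0, 0, 0.04, 0, 0.085], [-0.02, -0.02, 0.04, 0, 0.085], [-0.04, -0.03, 0, 0, 0.085], [-0.04, -0.03, 0, 0, 0.085], [-0.03, -0.03, 0, 0, 0.085], [0, 0, 0, 0, 0.085], [0, 0, 0, 0, 0.085], [0, 0, 0, 0, 0.085]]])

```text
time: 45.05
tool_pos: [384.5, 301.0, 289.5]
tcp_rot: [-178.1, -3.2, -172.5]
ft_force: [0.5, 0.4, 0.3]
finger_gap: 84.7
grip_force: 0.0
```

```bash
python3 - <<'E'
from h import *
w=snap('wrist','w25');t=snap('top','t25');a=snap('scene','s25');print(sense()['tool_pos'])
C=np.zeros((600,800,3),np.uint8);C[:300,:400]=cv2.resize(a['frame'][170:350,170:410],(400,300),interpolation=cv2.INTER_CUBIC)
C[:300,400:]=cv2.resize(t['frame'][150:240,300:420],(400,300),interpolation=cv2.INTER_CUBIC)
C[300:,:400]=cv2.resize(t['frame'][160:250,130:250],(400,300),interpolation=cv2.INTER_CUBIC)
C[300:,400:]=cv2.resize(w['frame'],(400,300))
cv2.imwrite('pics/c25.png',C)
E
```

```text
[384.46096457 300.9791182  288.61757102]
```

View pics/c25.png

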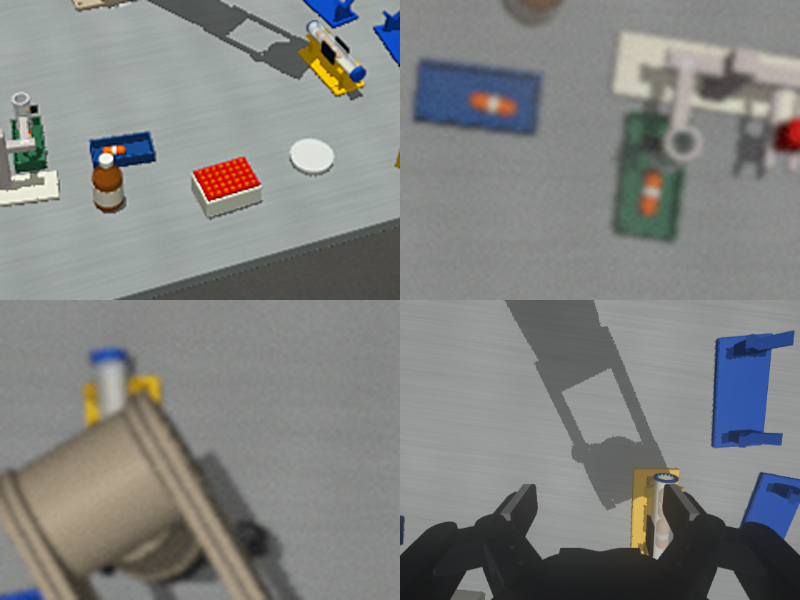

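The last picture shows one bar in each of the two trays, the rod in its fork, the tube back in the yellow cradle with its spares, and the bystanders untouched.

```bash
python3 -c "
from h import *
print(r.hand_in())"
```

```text
the job is handed in; nothing more can be done
None
```

The job is handed in (no verdict came back). The green and blue trays, the only two on the bench, each hold one bar. The rod hangs in its fork, the tube lies in its yellow cradle with two spare bars inside, and the tip box, bottle and petri dish look undisturbed.

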